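Free an insulator carrier by compressing the spring bar with a fork tool

TASK

Take the forked release tool from its rest, hook its two tines over the spring bar of the release station between the clevis and the collar, and push the collar back against its spring until the ejector slides the carrier with the insulator out; do not touch the bar with the gripper itself. Lay the tool back in the notches of its rest the way it lay, and set the freed carrier down gently in the empty bay of the tray, centred on the rubber pad, its tongue pointing the same way as that of the carrier in the other bay. Keep the insulator upright and leave everything else in its place.

Things in the scene. Friction and masses are not known exactly. Their poses are not given: they have to be found in the camera images.
- fork_grip (a point): Forked release tool; this point is the centre of its black handle (130 mm long in x, 20 mm wide in y, 18 mm high in z), where to grip it. A steel fork is cranked down at the +x end: a plane 6 mm thick square to the handle, 82 mm from this point, with two tines that point down (-z) and end 70 mm below this point. It weighs 0.11 to 0.18 kg and starts level in its rest.
- fork_head (a point): Top of the slot between the fork's tines, in the fork's plane: 82 mm along the tool's +x from fork_grip and 6 mm below it. The slot is 16 mm wide (y), open below; each tine is 7 mm wide, 30 mm over both.
- fork: The same release tool; its origin is the centre of the handle too.
- rest_seat (a point): Where the handle's centre lies in the tool rest, 95 mm above the table, tool x along this x. Two posts 12 mm thick stand 48 mm either side along x; their tops (86 mm up) carry the handle in flared notches, 26 mm wide below, cheeks up to 103 mm. Between the posts the handle is free to grip from above. Base 150 x 70 mm. Rest and tray stand left and right of the station, either way.
- bar_neck (a point): On the spring bar's axis, 45 mm above the table, in the middle of the 22 mm of bare bar (10 mm thick) between clevis cheek (-y) and collar (+y). The frame is the station's: the bar runs along y. Under it the base is 20 mm high. An outer bracket, 61 mm high, is 45 to 53 mm along +y; the bar's end sticks out 67 mm along +y. The ejector's block, 65 mm high, is 30 to 58 mm along +x, 31 mm along -y.
- spring_bar: The spring bar: rod, and a collar disc 30 mm across, 6 mm thick, whose face towards the clevis is 11 mm along +y from bar_neck when extended; a coil spring lies behind the collar. Axes as the station's; origin on the bar's axis in the middle of the clevis when extended.
- bar_travel (a joint): Travel of the spring bar along the station's +y, m: 0 extended through the carrier's eye, 0.022 fully compressed (stop). The carrier is freed at about 0.016. It takes 3 to 6 N and up to 4 N of friction, and springs back when let go.
- ejector (a joint): Travel of the ejector's spring plunger, m: about 0.002 while the carrier is locked. Once the bar is compressed it slides the carrier towards the station's -x in about half a second, up to 0.04. Over 0.033 the carrier is clear and the bar may be let go.
- carrier_neck (a point): The part to free: a carrier link bearing a white porcelain insulator. This point: middle of the insulator's neck, 90 mm above the underside, where to grip it. The neck is 42 mm across from 66 to 106 mm above the underside (top at 108 mm); below, the insulator swells to 76 mm across. It starts on the station's bed, 20 mm above the table, between guide rails 8 mm high.
- carrier: The same carrier; origin on its underside below carrier_neck. Its black plate is 100 mm (x) by 64 mm (y), 14 mm thick, centred on the origin; a steel tongue 14 mm wide, 40 mm high, goes on along +x to 97 mm. It weighs 0.24 to 0.35 kg. At the start its x axis is the station's; once ejected it lifts straight up.
- carrier_eye (a point): Centre of the eye in the carrier's tongue, through which the spring bar passes: 80 mm from the insulator's axis along the carrier's +x, 25 mm above its underside.
- pad_top (a point): Centre of the top (7 mm above the table) of the thin black rubber pad, 130 x 76 mm, in the tray's empty bay: the insulator's axis belongs over it, the carrier's tongue along this +x. The bay reaches at least 77 mm behind and 117 mm ahead of this point in x and is 92 mm wide, walls up to 26 mm above the table. Tray 210 x 200 mm.
- neighbour: The same kind of carrier with insulator, 112 mm high, in the tray's other bay, tongue along its +x; origin under the insulator's axis. Leave it.
- grease_jar: Small jar, 42 mm across, 62 mm high, beside the station on the spring's side; origin under its centre. Leave it.
- spare_insulator: Loose porcelain insulator, 76 mm across, 94 mm high, beside the station away from the spring; origin under its centre. Leave it.
- spray_bottle: Grey bottle, 60 mm across, 170 mm high, beyond the station; origin under its centre. Leave it.
- spindle: Dark steel spindle with a flange 60 mm across, 60 mm high, between robot and station; origin under its centre. Leave it.
- can: Can, 52 mm across, 75 mm high, between robot and station; origin under its centre. Leave it.
- wrench: Steel wrench, 170 mm long, lying beyond the station; origin under its middle. Leave it.
Things that resemble listed ones, but are neither listed nor needed, are in the scene too. Of the things like the part that bears pad_top, leave any that is orange; of the rest the larger one is meant. Leave any blue look-alike of the carrier alone.

How it is judged:
By the outcome, as a careful person would: the job done as asked, in the order asked, and still so for the second after the job is handed in, with the robot touching nothing.
It also fails if it takes over 72 s, if anything falls off the work surface, if the arm or the gripper's body presses on something with over 40 N, if the wrist force passes 120 N, or if a joint passes its speed limit or range.

ROBOT

A 7-joint arm with a two-finger parallel gripper is mounted at the origin on the work surface. World frame = base frame: x ahead of the robot, y to its left, z up, the work surface at z = 0. Lengths are in m, angles in degrees, forces in N, time in s.
With the tool pointing down it reaches from about 0.425 to 0.875 m from the base axis. Payload 4.7 kg.
Tool frame: the origin (TCP) lies on the mounting face of the last link; the fingertips stand 182 mm ahead of it and the grasp point (between the pads) lies 164 mm ahead of it; z points along the fingers, y is the line along which they close (so a half turn about z gives the same grasp; the last joint's range is limited). The gripper opens to 87 mm and grips with 3 to 60 N. Pads are 19 mm wide; open, the fingers measure 117 mm over their backs; the gripper's body (75 mm by 190 mm) begins 51 mm behind the grasp point.
Start: joints at [77.355, 18.392, -4.016, 83.108, 1.295, 78.541, -3.26], TCP at [0.151, -0.632, 0.405] pointing down, gripper open.
Joint ranges: [-163.93, 163.93], [-17.29, 119.83], [-79.2, 71.16], [3.27, 140.29], [-89.18, 269.18], [5.43, 117.66], [-154.24, 154.24]. Speed limits (degrees/s): [147.25, 147.25, 180, 180, 180, 180, 180].

INTERFACE

Orientations are given as [roll, pitch, yaw] about the fixed x, y, z axes, in that order (R = Rz(yaw) Ry(pitch) Rx(roll)).
In Python, from cell import env gives the robot as it stands.
- The arm moves only by the tool servo_tool, never from a script. Its argument "plan" is a list of rows, each an object with "xyz": the shift along the tool's x, y, z in cm, a list of three; "twist": the turn, a rotation vector about the tool's x, y, z in degrees, a list of three; "jaw": the closure, from 0 (fully open) to 1 (shut). In form: [{"xyz": [x, y, z], "twist": [wx, wy, wz], "jaw": jaw}, ...]. A call has 1 to 10 rows; each row is the pose to reach, as a shift and turn from the pose commanded when the call began, along the tool's axes at that moment; what a row does not reach only later rows make up. A row lasts 1/12 s, in which the tool goes at most 41.7 mm and 7.16 degrees, less where a joint would pass 70% of its speed; a pose out of reach is approached as far as the arm can. A call with a gripper value outside its range is refused whole. The fingers move at their own pace and stop on an object; "newtons" is the grip in N (left out, the last holds). Time passes only in rows, so rows that repeat a pose let the fingers close. It gives the time, the measured TCP pose, the force, the opening and the grip force at its end, in the units of the state.
- env.get_obs(): the state, without advancing time (a new reading comes with each control period).
- env.read_camera(name): name is "side" or "top" or "wrist"; returns a dict with "img" (420x560x3 uint8, red, green, blue), "camera_matrix" (3x3 intrinsics, pixels), "k1" (the pictures are not rectified: a ray, as slopes to the right and down, at radius r is drawn at 1 + k1 r^2 times it, then the intrinsics apply), "R" (3x3) and "t" (3): a world point X has camera coordinates R X + t. Camera axes: x right, y down, z forward; pixel columns grow to the right and rows downward; lengths in m; the calibration is good to about 2 mm. A picture is of the moment at which its call begins. There is no depth.
- env.sign_off(): hands the job in; it is judged then, once.
The state is a dict: "time_s": time; "qpos": joint angles; "joint_velocities": joint speeds; "effort": joint torques, N m; "tool_pos": TCP position; "tool_rot": TCP orientation; "force": force on the tool from outside, world axes, zero at the start; "wrist_torque": the same for the moment, N m; "grip_width": finger opening in m; "grasp_force": force on a finger pad.
Only numpy, scipy, OpenCV 4.12 (cv2) and the standard library are available. Lean on these libraries where they do the work, as an engineer would, in place of code of your own. Each camera call takes 0.05 s, during which the arm holds its last target. There are 200 camera calls.

## Working session

There is one attempt and no reset: what is moved stays moved. The work goes in short steps, Python scripts to look and compute and a tool call to move; the robot and the scene stay as the last step left them, time stands still between calls to the robot, and variables do not carry over. Pictures are saved under pics/ and viewed, at most 10 in all, crops included, and the job is handed in when it is done.

Besides the shell and the picture viewer there is one more tool, called after ">>>" as name(argument=value, ...), one argument or row to a line, values as JSON. servo_tool: Moves the arm, as the interface text tells. Its arguments: {"type":"object","properties":{"plan":{"type":"array","items":{"type":"object","properties":{"xyz":{"type":"array","items":{"type":"number"}},"twist":{"type":"array","items":{"type":"number"}},"jaw":{"type":"number"}}}},"newtons":{"type":"number"}},"required":["plan"]}

```bash
mkdir -p pics && ls && python3 - <<'E'
from cell import env
import cv2, numpy as np
o=env.get_obs();print(o)
for n in("top","side"):
    c=env.read_camera(n);cv2.imwrite(f"pics/{n}0.png",c["img"][:,:,::-1]);np.savez(f"pics/{n}0.npz",**c)
    print(n,c["camera_matrix"].tolist(),c["k1"],np.round(c["R"],3).tolist(),c["t"], -c["R"].T@c["t"])
E
```

```text
pics
{'time_s': 0.0, 'qpos': array([77.35504193, 18.43642172, -4.01516621, 83.17349696,  1.29576962,
       78.53753253, -3.25954103]), 'joint_velocities': array([-0.01873127,  0.05475967, -0.03835552,  0.11636109,  0.02265232,
        0.03471032, -0.05397848]), 'effort': array([ 2.00162447e-05, -4.91295218e+01, -4.04400984e-01, -3.12524092e+01,
       -6.40396331e-02,  4.37348220e-02,  2.22692161e-04]), 'tool_pos': array([ 0.15113654, -0.63198383,  0.40370335]), 'tool_rot': array([-1.79897826e+02,  6.40943344e-03,  1.34549481e+01]), 'force': array([-0.24001391,  0.00082158,  0.46053609]), 'wrist_torque': array([-0.02059676, -0.00657526,  0.05633103]), 'grasp_force': 0.0, 'grip_width': 0.08712256215633132}
top [[527.3115246402632, 0.0, 278.4341233524278], [0.0, 527.3115246402632, 210.61683088857362], [0.0, 0.0, 1.0]] 0.03267643703849131 [[0.017, -1.0, -0.002], [-0.99, -0.017, -0.139], [0.139, 0.005, -0.99]] [-0.00616726  0.5151816   1.62202089] [ 0.28414068 -0.00537622  1.67798601]
side [[379.2169941424412, 0.0, 280.2869305632802], [0.0, 379.2169941424412, 215.04642532867388], [0.0, 0.0, 1.0]] -0.08684296007896034 [[-0.994, -0.111, 0.017], [-0.094, 0.737, -0.669], [0.062, -0.667, -0.743]] [0.46065751 0.13085037 1.08332827] [0.40311733 0.67714674 0.88424884]
```

```bash
cat > h.py <<'E'
import numpy as np, cv2
def load(n): return dict(np.load(f"pics/{n}.npz"))
def ray(c,uv):
    K=c["camera_matrix"];d=np.array([float(c["k1"]),0,0,0,0])
    p=np.array([(uv[0]-K[0,2])/K[0,0],(uv[1]-K[1,2])/K[1,1]]);s=p.copy()
    for _ in range(30): s=p/(1+float(c["k1"])*(s@s))
    return -c["R"].T@c["t"], c["R"].T@np.array([*s,1])
def onz(c,uv,z):
    o,d=ray(c,uv);return o+d*(z-o[2])/d[2]
def proj(c,X):
    q=c["R"]@np.asarray(X,float)+c["t"];s=q[:2]/q[2];s=s*(1+float(c["k1"])*(s@s))
    K=c["camera_matrix"];return np.array([K[0,0]*s[0]+K[0,2],K[1,1]*s[1]+K[1,2]])
def tri(c1,u1,c2,u2):
    o1,d1=ray(c1,u1);o2,d2=ray(c2,u2)
    s=np.linalg.lstsq(np.c_[d1,-d2],o2-o1,rcond=None)[0];a=o1+d1*s[0];b=o2+d2*s[1]
    return (a+b)/2,np.linalg.norm(a-b)
E
```

```text
(no output)
```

View pics/top0.png

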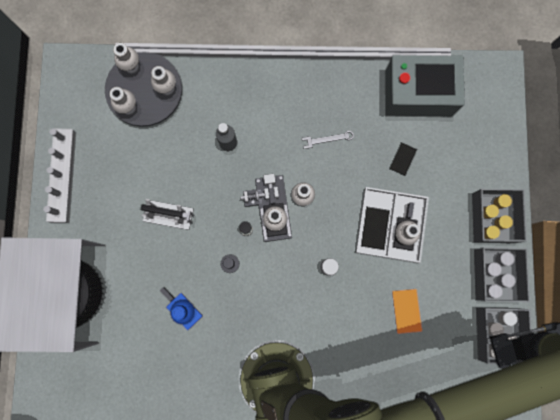

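View pics/side0.png

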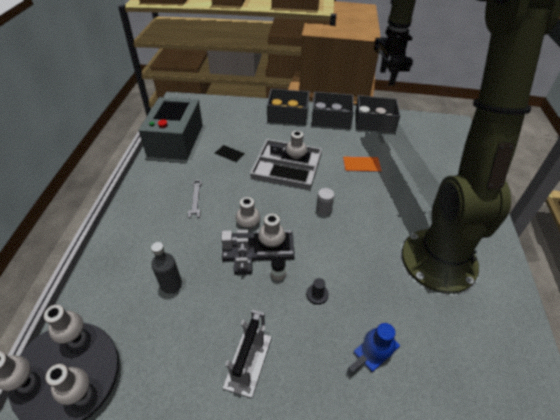

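The top view shows the rest at about (168,214), the station at (272,205), the tray at (392,225) with its empty pad at (376,228), and the neighbour at (408,230). The decoys are the black pad at (403,158), the orange one at (407,310) and the blue carrier at (183,312). I'll zoom in on the station and rest.

```bash
python3 - <<'E'
import cv2, numpy as np
t=cv2.imread("pics/top0.png");s=cv2.imread("pics/side0.png")
def cr(im,x0,y0,w,h,W,H): return cv2.resize(im[y0:y0+h,x0:x0+w],(W,H),interpolation=cv2.INTER_CUBIC)
a=cr(t,230,170,90,75,400,333); b=cr(t,130,185,75,62,400,333)
c=cr(s,210,190,100,90,400,267*400//400); d=cr(s,210,300,80,100,400,267)
c=cr(s,210,190,100,66+24,400,267*1); 
im=np.vstack([np.hstack([a,b]),np.hstack([cr(s,210,190,90,60,400,267),cr(s,200,308,120,80,400,267)])])
cv2.imwrite("pics/comp.png",im)
E
```

```text
(no output)
```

View pics/comp.png

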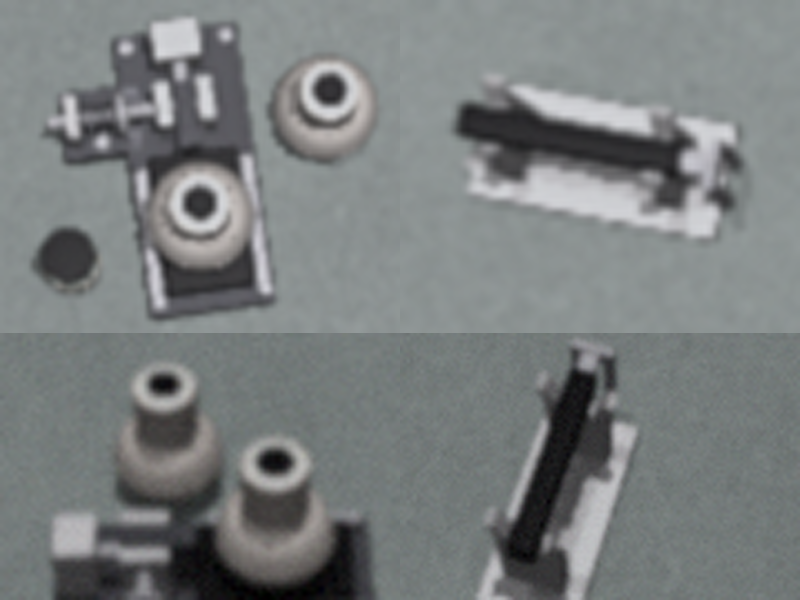

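The crops show the station's bed pointing down (insulator at -x), with the bar running left along +y. The fork's head is at the right, so tool +x is roughly world -y.

```bash
python3 - <<'E'
from h import *
t=load("top0");s=load("side0")
def comp(c,box,lo,hi,z,name):
    x0,y0,x1,y1=box;im=c["img"][y0:y1,x0:x1].astype(int);v=im.mean(2)
    m=((v>=lo)&(v<=hi)).astype(np.uint8)
    n,l,st,ce=cv2.connectedComponentsWithStats(m);k=1+np.argmax(st[1:,4])
    pts=np.argwhere(l==k)[:,::-1].astype(np.float32)
    r=cv2.minAreaRect(pts);B=cv2.boxPoints(r)+[x0,y0]
    W=np.array([onz(c,p,z) for p in B]);cen=W.mean(0)
    e=[W[1]-W[0],W[2]-W[1]];L=[np.linalg.norm(q) for q in e];i=int(np.argmax(L))
    print(name,st[k,4],"cen",cen.round(4),"L",np.round(L,4),"yaw",np.degrees(np.arctan2(e[i][1],e[i][0])).round(1),"meanpx",onz(c,pts.mean(0)+[x0,y0],z).round(4))
for hi in(45,60): comp(t,(130,190,205,240),0,hi,.104,"handle")
for hi in(45,60): comp(s,(200,310,290,390),0,hi,.104,"handle-side")
comp(t,(355,195,393,260),0,60,.007,"pad")
comp(s,(260,155,320,185),0,60,.007,"pad-side")
comp(t,(340,180,440,270),185,255,.026,"tray")
# insulator top holes
for n,c,b,z in(("ins",t,(262,203,288,228),.128),("ins-s",s,(255,205,290,235),.128),("nb",t,(398,220,420,240),.119),("nb-s",s,(285,122,310,150),.119)):
    comp(c,b,0,75,z,n)
# tri of holes
E
```

```text
handle 74 cen [0.5021 0.3593 0.104 ] L [0.0187 0.1098] yaw -94.8 meanpx [0.5046 0.3753 0.104 ]
handle 244 cen [0.4985 0.3533 0.104 ] L [0.0243 0.1287] yaw -100.0 meanpx [0.4991 0.3553 0.104 ]
handle-side 529 cen [0.4993 0.3608 0.104 ] L [0.1305 0.0245] yaw -99.4 meanpx [0.4999 0.3648 0.104 ]
handle-side 802 cen [0.4925 0.3663 0.104 ] L [0.1419 0.0488] yaw -98.0 meanpx [0.4962 0.3716 0.104 ]
pad 855 cen [ 0.4694 -0.3045  0.007 ] L [0.124  0.0705] yaw -8.3 meanpx [ 0.469  -0.3046  0.007 ]
pad-side 475 cen [ 0.4673 -0.3231  0.007 ] L [0.0809 0.1465] yaw 171.8 meanpx [ 0.4671 -0.3191  0.007 ]
tray 849 cen [ 0.4695 -0.3975  0.026 ] L [0.2004 0.0908] yaw -7.8 meanpx [ 0.474  -0.3974  0.026 ]
ins 85 cen [0.516  0.0185 0.128 ] L [0.0602 0.0214] yaw -79.9 meanpx [0.5176 0.0197 0.128 ]
ins-s 101 cen [0.4838 0.049  0.128 ] L [0.0294 0.0351] yaw -178.5 meanpx [0.4832 0.0499 0.128 ]
nb 25 cen [ 0.4524 -0.3957  0.119 ] L [0.0147 0.0119] yaw -89.0 meanpx [ 0.4521 -0.3966  0.119 ]
nb-s 79 cen [ 0.4619 -0.4453  0.119 ] L [0.074  0.0183] yaw -172.0 meanpx [ 0.4609 -0.4464  0.119 ]
```

```bash
cat > go.py <<'E'
import sys
from cell import env
from h import *
from scipy.spatial.transform import Rotation as Ro
o=env.get_obs()
R0=Ro.from_euler("xyz",o["tool_rot"],degrees=True)
print("t",round(o["time_s"],2),"pos",o["tool_pos"].round(4),"rot",o["tool_rot"].round(2),"F",o["force"].round(1),"T",o["wrist_torque"].round(2),"w",round(o["grip_width"],4),"g",round(o["grasp_force"],1))
def d(x,y,z,yaw,pitch=0,roll=180):
    R1=Ro.from_euler("xyz",[roll,pitch,yaw],degrees=True)
    return R0.inv().apply(np.array([x,y,z])-o["tool_pos"]).dot(100).round(2), (R0.inv()*R1).as_rotvec(degrees=True).round(2)
if __name__=="__main__":
    for a in sys.argv[1:]: print(a,*d(*map(float,a.split(","))))
E
python3 go.py .5,0,.42,80 .35,-.27,.41,50
```

```text
t 0.1 pos [ 0.1511 -0.632   0.4038] rot [-1.799e+02  1.000e-02  1.345e+01] F [-0.6  1.1  0.1] T [ 0.04 -0.02  0.03] w 0.0867 g 0.0
.5,0,.42,80 [ 48.63 -53.35  -1.54] [-9.000e-02 -5.000e-02 -6.655e+01]
.35,-.27,.41,50 [ 27.76 -30.58  -0.58] [-1.000e-01 -3.000e-02 -3.655e+01]
```

>>> servo_tool(
  plan=[
    {"xyz": [48.6, -53.3, -1.5], "twist": [0, 0, -66.5], "jaw": 0},
    {"xyz": [48.6, -53.3, -1.5], "twist": [0, 0, -66.5], "jaw": 0},
    {"xyz": [48.6, -53.3, -1.5], "twist": [0, 0, -66.5], "jaw": 0},
    {"xyz": [48.6, -53.3, -1.5], "twist": [0, 0, -66.5], "jaw": 0},
    {"xyz": [48.6, -53.3, -1.5], "twist": [0, 0, -66.5], "jaw": 0},
    {"xyz": [48.6, -53.3, -1.5], "twist": [0, 0, -66.5], "jaw": 0},
    {"xyz": [48.6, -53.3, -1.5], "twist": [0, 0, -66.5], "jaw": 0},
    {"xyz": [48.6, -53.3, -1.5], "twist": [0, 0, -66.5], "jaw": 0},
    {"xyz": [48.6, -53.3, -1.5], "twist": [0, 0, -66.5], "jaw": 0},
    {"xyz": [48.6, -53.3, -1.5], "twist": [0, 0, -66.5], "jaw": 0},
  ],
)

```text
time_s: 0.93
tool_pos: [0.3529, -0.2654, 0.4132]
tool_rot: [-180.0, 0.0, 80.3]
force: [0.6, -1.0, 0.2]
grip_width: 0.0871
grasp_force: 0.0
```

```bash
python3 go.py .5,0.02,.45,80
```

```text
t 0.93 pos [ 0.3529 -0.2654  0.4132] rot [-1.7998e+02  3.0000e-02  8.0260e+01] F [ 0.6 -1.   0.2] T [-0.04 -0.12 -0.03] w 0.0871 g 0.0
.5,0.02,.45,80 [30.62  9.66 -3.7 ] [-0.02  0.03  0.26]
```

>>> servo_tool(
  plan=[
    {"xyz": [30.6, 9.7, -3.7], "twist": [0, 0, 0], "jaw": 0},
    {"xyz": [30.6, 9.7, -3.7], "twist": [0, 0, 0], "jaw": 0},
    {"xyz": [30.6, 9.7, -3.7], "twist": [0, 0, 0], "jaw": 0},
    {"xyz": [30.6, 9.7, -3.7], "twist": [0, 0, 0], "jaw": 0},
    {"xyz": [30.6, 9.7, -3.7], "twist": [0, 0, 0], "jaw": 0},
    {"xyz": [30.6, 9.7, -3.7], "twist": [0, 0, 0], "jaw": 0},
    {"xyz": [30.6, 9.7, -3.7], "twist": [0, 0, 0], "jaw": 0},
    {"xyz": [30.6, 9.7, -3.7], "twist": [0, 0, 0], "jaw": 0},
    {"xyz": [30.6, 9.7, -3.7], "twist": [0, 0, 0], "jaw": 0},
    {"xyz": [30.6, 9.7, -3.7], "twist": [0, 0, 0], "jaw": 0},
  ],
)

```text
time_s: 1.77
tool_pos: [0.5017, 0.0189, 0.4502]
tool_rot: [-180.0, -0.0, 80.2]
force: [0.5, -0.7, -0.5]
grip_width: 0.0872
grasp_force: 0.0
```

```bash
cat > snap.py <<'E'
import sys
from cell import env
from h import *
for a in sys.argv[1:]:
    n,tag=a.split(":");c=env.read_camera(n);np.savez(f"pics/{tag}.npz",**c);cv2.imwrite(f"pics/{tag}.png",c["img"][:,:,::-1])
E
python3 snap.py wrist:w1; python3 go.py .499,.357,.45,80; python3 -c "
from h import *
c=load('w1');print(c['camera_matrix'],c['k1'],c['R'].round(3),-c['R'].T@c['t'])"
```

```text
t 1.82 pos [0.5014 0.017  0.4499] rot [-1.7993e+02  2.0000e-02  8.0030e+01] F [-0.2 -0.2 -0.1] T [-0.07 -0.07  0.05] w 0.0872 g 0.0
.499,.357,.45,80 [ 3.344e+01 -6.120e+00 -1.000e-02] [-0.07  0.02  0.03]
[[344.51689272   0.         275.1032661 ]
 [  0.         344.51689272 210.39405077]
 [  0.           0.           1.        ]] -0.009252097163348802 [[ 0.985 -0.17  -0.   ]
 [-0.162 -0.94   0.301]
 [-0.051 -0.296 -0.954]] [0.51568616 0.1012702  0.43025219]
```

View pics/w1.png

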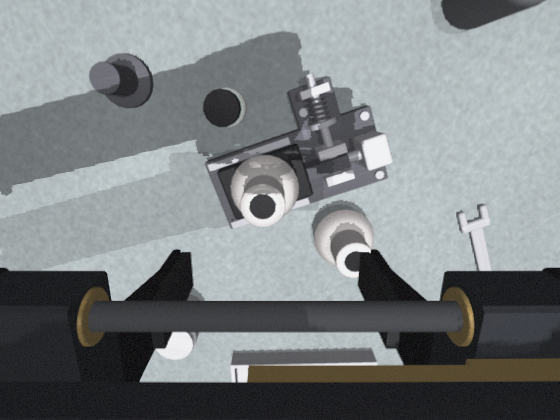

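The wrist view shows the station clearly: carrier insulator top hole at (262,207), bar end at (310,75), ejector block at (376,152) and jar at (222,107). I'll zoom in for precise features.

```bash
python3 - <<'E'
from h import *
im=cv2.imread("pics/w1.png")[55:205,235:410]
cv2.imwrite("pics/w1c.png",cv2.resize(im,None,fx=4,fy=4,interpolation=cv2.INTER_CUBIC))
E
```

```text
(no output)
```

View pics/w1c.png

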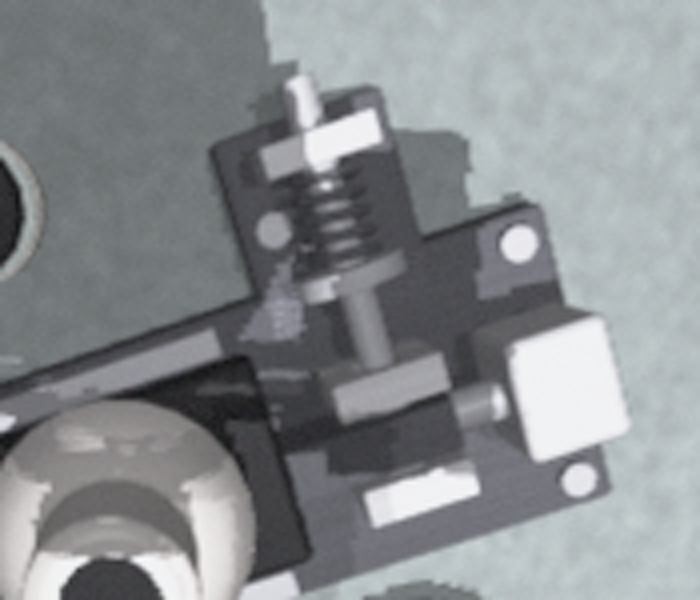

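>>> servo_tool(
  plan=[
    {"xyz": [28.4, -6.1, 0], "twist": [0, 0, 0], "jaw": 0},
    {"xyz": [28.4, -6.1, 0], "twist": [0, 0, 0], "jaw": 0},
    {"xyz": [28.4, -6.1, 0], "twist": [0, 0, 0], "jaw": 0},
    {"xyz": [28.4, -6.1, 0], "twist": [0, 0, 0], "jaw": 0},
    {"xyz": [28.4, -6.1, 0], "twist": [0, 0, 0], "jaw": 0},
    {"xyz": [28.4, -6.1, 0], "twist": [0, 0, 0], "jaw": 0},
    {"xyz": [28.4, -6.1, 0], "twist": [0, 0, 0], "jaw": 0},
    {"xyz": [28.4, -6.1, 0], "twist": [0, 0, 0], "jaw": 0},
    {"xyz": [28.4, -6.1, 0], "twist": [0, 0, 0], "jaw": 0},
  ],
)

```text
time_s: 2.57
tool_pos: [0.4899, 0.3088, 0.4494]
tool_rot: [-179.9, 0.0, 80.2]
force: [0.6, -1.1, -0.4]
grip_width: 0.0871
grasp_force: 0.0
```

```bash
python3 snap.py wrist:w2; python3 go.py
```

```text
t 2.62 pos [0.4911 0.3065 0.4494] rot [-1.7995e+02  1.2000e-01  7.9970e+01] F [ 0.2 -0.4  0.1] T [-0.09 -0.07  0.  ] w 0.0868 g 0.0
```

View pics/w2.png

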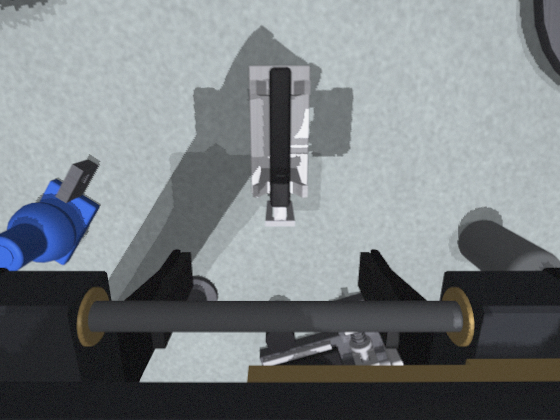

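The handle in w2 spans about (281,68) to (281,207), nearly vertical, with the fork head at (281,213). Next I compute both poses.

```bash
python3 - <<'E'
from h import *
c=load("w1")
P=lambda u,v,z: onz(c,(235+u/4-.375,55+v/4-.375),z)
cor=np.array([P(*q,.065) for q in((508,350),(605,315),(630,425),(545,460))])
print("block",cor.round(4)[:,:2].tolist(),cor.mean(0).round(4), "sides",np.linalg.norm(np.diff(cor,axis=0),axis=1).round(4))
neck=P(370,328,.045);tip=P(300,85,.047)
br=P(372,112,.061),P(384,142,.061),P(308,168,.061),P(262,155,.061)
print("neck",neck.round(4),"tip",tip.round(4),np.linalg.norm(tip-neck),"yaw",np.degrees(np.arctan2(*(tip-neck)[1::-1]))-90)
print("cheek/collar on axis",P(381,362,.045).round(4),P(356,295,.045).round(4))
print("bracket",[b.round(4).tolist() for b in br])
# bolts z~.02? and insulator hole
y0,x0=190,235
def hole(c,box,z,hi=60):
    x0,y0,x1,y1=box;m=(c["img"][y0:y1,x0:x1].mean(2)<hi).astype(np.uint8)
    n,l,st,ce=cv2.connectedComponentsWithStats(m);k=1+np.argmax(st[1:,4]);return st[k],(ce[k]+[x0,y0]).round(1),onz(c,ce[k]+[x0,y0],z).round(4)
print("ins",hole(c,(245,192,282,222),.128))
t=load("top0");print("ins top",hole(t,(266,203,284,222),.128))
s=load("side0");print("ins side",hole(s,(262,212,282,226),.128))
c=load("w2")
im=c["img"].mean(2);m=(im[60:215,265:300]<50).astype(np.uint8)
n,l,st,ce=cv2.connectedComponentsWithStats(m);k=1+np.argmax(st[1:,4]);pts=np.argwhere(l==k)[:,::-1]+[265,60]
print("px",st[k]);r=cv2.minAreaRect(pts.astype(np.float32));B=cv2.boxPoints(r);print(B)
for z in(.104,):
    W=np.array([onz(c,p,z) for p in B]);e=W[1]-W[0];f=W[2]-W[1]
    print("handle",W.round(4)[:,:2].tolist(),W.mean(0).round(4),np.linalg.norm(e),np.linalg.norm(f),np.degrees(np.arctan2(e[1],e[0])),np.degrees(np.arctan2(f[1],f[0])))
E
```

```text
block [[0.5981, 0.0462], [0.6239, 0.0509], [0.6282, 0.021], [0.6051, 0.0154]] [0.6138 0.0334 0.065 ] sides [0.0262 0.0302 0.0238]
neck [0.5658 0.0556 0.045 ] tip [0.5554 0.1206 0.047 ] 0.06586803673797761 yaw 9.044214888452672
cheek/collar on axis [0.5676 0.0459 0.045 ] [0.5631 0.065  0.045 ]
bracket [[0.571, 0.1105, 0.061], [0.5731, 0.1029, 0.061], [0.5532, 0.0999, 0.061], [0.5421, 0.105, 0.061]]
ins (array([14, 12,  1,  1,  1], dtype=int32), array([259., 204.]), array([0.486 , 0.0159, 0.128 ]))
ins top (array([ 0,  0, 17,  6, 48], dtype=int32), array([273.9, 204.9]), array([0.5193, 0.016 , 0.128 ]))
ins side (array([ 7,  5,  6,  4, 22], dtype=int32), array([271.3, 218.5]), array([0.4885, 0.0136, 0.128 ]))
px [   5    8   21  138 2334]
[[270.  68.]
 [290.  68.]
 [290. 205.]
 [270. 205.]]
handle [[0.5037, 0.4195], [0.521, 0.4165], [0.5012, 0.2926], [0.4818, 0.296]] [0.5019 0.3561 0.104 ] 0.017540278784618665 0.12543461759676403 -9.816345955217745 -99.07566846018203
```

>>> servo_tool(
  plan=[
    {"xyz": [3, 0.2, 2], "twist": [0, 0, -1], "jaw": 0},
    {"xyz": [5.1, 0.2, 5], "twist": [0, 0, -1], "jaw": 0},
    {"xyz": [5.1, 0.2, 9], "twist": [0, 0, -1], "jaw": 0},
    {"xyz": [5.1, 0.2, 13], "twist": [0, 0, -1], "jaw": 0},
    {"xyz": [5.1, 0.2, 13], "twist": [0, 0, -1], "jaw": 0},
  ],
)

```text
time_s: 3.03
tool_pos: [0.5019, 0.3511, 0.312]
tool_rot: [-179.5, 0.7, 80.7]
force: [-0.5, -1.3, -1.0]
grip_width: 0.087
grasp_force: 0.0
```

```bash
python3 snap.py wrist:w3 && python3 go.py .502,.356,.259,81 && python3 - <<'E'
from h import *
c=load("w3")
m=(c["img"].mean(2)[0:265,200:350]<50).astype(np.uint8)
n,l,st,ce=cv2.connectedComponentsWithStats(m);print(st[1:][st[1:,4]>200])
for v in range(20,265,24):
    xs=np.flatnonzero(m[v]); 
    if len(xs): 
        # widest run
        r=np.split(xs,np.flatnonzero(np.diff(xs)>1)+1);q=max(r,key=len)
        a,b=onz(c,(q[0]+199.5,v),.104),onz(c,(q[-1]+200.5,v),.104);print(v,q[0]+200,q[-1]+200,a[:2].round(4),b[:2].round(4),np.linalg.norm(a-b).round(4))
E
```

```text
t 3.08 pos [0.5027 0.3524 0.3163] rot [-179.72    0.45   80.69] F [0.1 0.2 1. ] T [-0.   -0.13  0.01] w 0.087 g 0.0
.502,.356,.259,81 [ 0.39 -0.1   5.73] [-0.29  0.45 -0.31]
[[  59  123   36  142 4717]]
140 259 294 [0.5012 0.4135] [0.5203 0.4103] 0.0193
164 259 293 [0.4989 0.4007] [0.5179 0.3976] 0.0192
188 260 292 [0.4971 0.3873] [0.5153 0.3843] 0.0185
212 260 292 [0.4946 0.3733] [0.5132 0.3703] 0.0189
236 260 291 [0.492  0.3587] [0.5105 0.3557] 0.0188
260 260 291 [0.4892 0.3434] [0.5082 0.3403] 0.0192
```

View pics/w3.png

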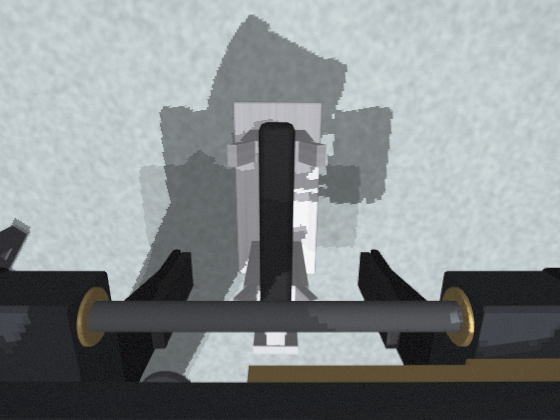

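The handle is centred between the open fingers in w3 (column 277, top end at row 123). I'll descend and check.

>>> servo_tool(
  plan=[
    {"xyz": [0, 0, 3], "twist": [0, 0, 0], "jaw": 0},
    {"xyz": [0, 0, 5], "twist": [0, 0, 0], "jaw": 0},
    {"xyz": [0, 0, 6.1], "twist": [0, 0, 0], "jaw": 0},
    {"xyz": [0, 0, 6.1], "twist": [0, 0, 0], "jaw": 0},
    {"xyz": [0, 0, 6.1], "twist": [0, 0, 0], "jaw": 0},
    {"xyz": [0, 0, 6.1], "twist": [0, 0, 0], "jaw": 0},
  ],
)

```text
time_s: 3.58
tool_pos: [0.5028, 0.3572, 0.2618]
tool_rot: [179.8, -0.1, 80.9]
force: [-0.6, -0.6, 0.4]
grip_width: 0.087
grasp_force: 0.0
```

```bash
python3 go.py .501,.357,.259,80.5
```

```text
t 3.58 pos [0.5028 0.3572 0.2618] rot [ 1.7984e+02 -1.2000e-01  8.0890e+01] F [-0.6 -0.6  0.4] T [-0.02 -0.11 -0.03] w 0.087 g 0.0
.501,.357,.259,80.5 [-0.05 -0.17  0.28] [ 0.16 -0.12  0.39]
```

>>> servo_tool(
  newtons=60,
  plan=[
    {"xyz": [0, -0.17, 0.2], "twist": [0, 0, 0.4], "jaw": 0},
    {"xyz": [0, -0.17, 0.2], "twist": [0, 0, 0.4], "jaw": 0.5},
    {"xyz": [0, -0.17, 0.2], "twist": [0, 0, 0.4], "jaw": 0.7},
    {"xyz": [0, -0.17, 0.2], "twist": [0, 0, 0.4], "jaw": 1},
    {"xyz": [0, -0.17, 0.2], "twist": [0, 0, 0.4], "jaw": 1},
    {"xyz": [0, -0.17, 0.2], "twist": [0, 0, 0.4], "jaw": 1},
    {"xyz": [0, -0.17, 0.2], "twist": [0, 0, 0.4], "jaw": 1},
    {"xyz": [0, -0.17, 0.2], "twist": [0, 0, 0.4], "jaw": 1},
    {"xyz": [0, -0.17, 0.2], "twist": [0, 0, 0.4], "jaw": 1},
  ],
)

```text
time_s: 4.33
tool_pos: [0.5001, 0.3573, 0.2573]
tool_rot: [-180.0, 0.0, 80.6]
force: [-0.6, -0.6, -0.3]
grip_width: 0.0416
grasp_force: 0.0
```

```bash
python3 go.py
```

```text
t 4.33 pos [0.5001 0.3573 0.2573] rot [-1.7999e+02  1.0000e-02  8.0550e+01] F [-0.6 -0.6 -0.3] T [ 0.02 -0.04 -0.01] w 0.0416 g 0.0
```

>>> servo_tool(
  plan=[
    {"xyz": [0, 0.05, -0.1], "twist": [0, 0, 0], "jaw": 1},
    {"xyz": [0, 0.05, -0.1], "twist": [0, 0, 0], "jaw": 1},
    {"xyz": [0, 0.05, -0.1], "twist": [0, 0, 0], "jaw": 1},
    {"xyz": [0, 0.05, -0.1], "twist": [0, 0, 0], "jaw": 1},
    {"xyz": [0, 0.05, -0.1], "twist": [0, 0, 0], "jaw": 1},
    {"xyz": [0, 0.05, -0.1], "twist": [0, 0, 0], "jaw": 1},
    {"xyz": [0, 0.05, -0.1], "twist": [0, 0, 0], "jaw": 1},
  ],
)

```text
time_s: 4.92
tool_pos: [0.5007, 0.3572, 0.2584]
tool_rot: [180.0, 0.0, 80.5]
force: [-0.6, 0.6, -0.2]
grip_width: 0.0197
grasp_force: 60.0
```

```bash
python3 go.py
```

```text
t 4.92 pos [0.5007 0.3572 0.2584] rot [179.99   0.    80.55] F [-0.6  0.6 -0.2] T [-0.06 -0.22 -0.05] w 0.0197 g 60.0
```

>>> servo_tool(
  plan=[
    {"xyz": [0, 0, -2], "twist": [0, 0, 0], "jaw": 1},
    {"xyz": [0, 0, -5], "twist": [0, 0, 0], "jaw": 1},
    {"xyz": [0, 0, -9], "twist": [0, 0, 0], "jaw": 1},
    {"xyz": [0, 0, -12], "twist": [0, 0, 0], "jaw": 1},
    {"xyz": [0, 0, -12], "twist": [0, 0, 0], "jaw": 1},
  ],
)

```text
time_s: 5.33
tool_pos: [0.5011, 0.3592, 0.385]
tool_rot: [179.6, -0.4, 80.6]
force: [0.0, 1.6, -1.3]
grip_width: 0.0193
grasp_force: 60.0
```

```bash
python3 go.py .553,.137,.38,98.5
```

```text
t 5.33 pos [0.5011 0.3592 0.385 ] rot [179.6   -0.41  80.57] F [ 0.   1.6 -1.3] T [ 0.13 -0.17 -0.03] w 0.0193 g 60.0
.553,.137,.38,98.5 [-21.07   8.76   0.42] [  0.46  -0.34 -17.93]
```

```bash
python3 go.py .56,.02,.375,98.5
```

```text
t 5.33 pos [0.5011 0.3592 0.385 ] rot [179.6   -0.41  80.57] F [ 0.   1.6 -1.3] T [ 0.13 -0.17 -0.03] w 0.0193 g 60.0
.56,.02,.375,98.5 [-32.5   11.36   0.85] [  0.46  -0.34 -17.93]
```

>>> servo_tool(
  plan=[
    {"xyz": [-32.5, 11.4, 0.4], "twist": [0, 0, -18], "jaw": 1},
    {"xyz": [-32.5, 11.4, 0.4], "twist": [0, 0, -18], "jaw": 1},
    {"xyz": [-32.5, 11.4, 0.4], "twist": [0, 0, -18], "jaw": 1},
    {"xyz": [-32.5, 11.4, 0.4], "twist": [0, 0, -18], "jaw": 1},
    {"xyz": [-32.5, 11.4, 0.4], "twist": [0, 0, -18], "jaw": 1},
    {"xyz": [-32.5, 11.4, 0.4], "twist": [0, 0, -18], "jaw": 1},
    {"xyz": [-32.5, 11.4, 0.4], "twist": [0, 0, -18], "jaw": 1},
    {"xyz": [-32.5, 11.4, 0.4], "twist": [0, 0, -18], "jaw": 1},
    {"xyz": [-32.5, 11.4, 0.4], "twist": [0, 0, -18], "jaw": 1},
    {"xyz": [-32.5, 11.4, 0.4], "twist": [0, 0, -18], "jaw": 1},
  ],
)

```text
time_s: 6.17
tool_pos: [0.5604, 0.011, 0.373]
tool_rot: [-179.9, 0.1, 98.0]
force: [-0.4, -0.4, -2.2]
grip_width: 0.0191
grasp_force: 60.0
```

>>> servo_tool(
  plan=[
    {"xyz": [0, 0, 0], "twist": [0, 0, 0], "jaw": 1},
    {"xyz": [0, 0, 0], "twist": [0, 0, 0], "jaw": 1},
    {"xyz": [0, 0, 0], "twist": [0, 0, 0], "jaw": 1},
  ],
)

```text
time_s: 6.42
tool_pos: [0.5593, 0.0201, 0.3743]
tool_rot: [-180.0, -0.0, 98.7]
force: [-0.4, 0.4, -1.1]
grip_width: 0.0192
grasp_force: 60.0
```

```bash
python3 snap.py wrist:w4 && python3 go.py && python3 - <<'E'
from h import *
c=load("w4");print(proj(c,(.565,.056,.045)))
im=cv2.imread("pics/w4.png")[0:265,180:420]
cv2.imwrite("pics/w4c.png",cv2.resize(im,None,fx=2.25,fy=2.25,interpolation=cv2.INTER_CUBIC))
E
```

```text
t 6.47 pos [0.5593 0.0201 0.3744] rot [-1.800e+02 -2.000e-02  9.875e+01] F [ 0.2  0.6 -1.7] T [ 0.01 -0.11 -0.01] w 0.0193 g 60.0
[287.44812094 158.72473114]
```

View pics/w4c.png

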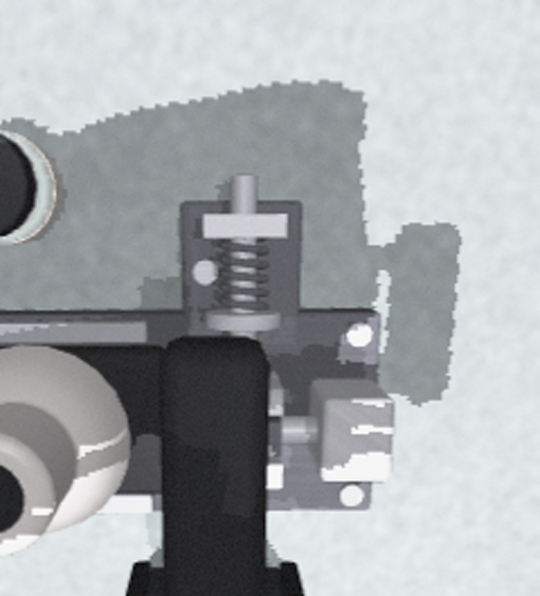

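w4c: bar end at crop (244,180), bracket spanning x 203–288, collar centred at x≈243 (row 320), and the base edges are aligned with the image axes. The handle also shows at columns 165–265.

```bash
python3 - <<'E'
from h import *
c=load("w4")
P=lambda u,v,z: onz(c,(180+u/2.25-.28,v/2.25-.28),z)[:2]
tip=P(244,178,.048);br=[P(203,213,.061),P(288,213,.061),P(203,237,.061),P(288,237,.061)]
print("tip",tip.round(4),"br mid",np.mean(br,axis=0).round(4),"w",np.linalg.norm(br[1]-br[0]),"br top far mid",((br[0]+br[1])/2).round(4),((br[2]+br[3])/2).round(4))
d=br[1]-br[0];print("yaw br",np.degrees(np.arctan2(d[1],d[0])))
cl,cr=P(207,322,.052),P(281,322,.052)
cl,cr=P(207,320,.045),P(281,320,.045);print("collar",((cl+cr)/2).round(4),np.linalg.norm(cr-cl))
print("collar top(front rim z.06)",P(243,312,.06).round(4),P(243,327,.06).round(4))
b1,b2=P(181,201,.02),P(181,305,.02);d=b2-b1;print("yaw base",np.degrees(np.arctan2(d[1],d[0]))+90)
b1,b2=P(0,312,.02),P(375,312,.02);d=b2-b1;print("yaw base long",np.degrees(np.arctan2(d[1],d[0])))
bl=[P(*q,.065) for q in((317,432),(317,480),(388,480),(388,432))];print("block front",np.round(bl,4).tolist())
# yaw from bar tip & neck: candidates
for yaw in(8,9):
    r=np.radians(yaw);ey=np.array([-np.sin(r),np.cos(r)])
    print(yaw,"neck from tip",tip-.067*ey,"from bracket",np.mean(br,axis=0)-.049*ey,"from collar", (cl+cr)/2-.014*ey)
# handle
l,rr=P(165,350,.104+.0),P(265,350,.104)
for z in(.2145,):
    for v in(400,480,540): print("handle px centre",(P(163,v,z)+P(267,v,z))/2, np.linalg.norm(P(163,v,z)-P(267,v,z)))
E
```

```text
tip [0.5546 0.1224] br mid [0.5574 0.1059] w 0.030521349435148754 br top far mid [0.5567 0.11  ] [0.5581 0.1018]
yaw br 8.721129895603978
collar [0.5632 0.0708] 0.02915206831472565
collar top(front rim z.06) [0.5616 0.0752] [0.5625 0.0697]
yaw base 7.972548312888904
yaw base long 8.699449944928896
block front [[0.5968, 0.0351], [0.6005, 0.016], [0.6281, 0.0203], [0.6239, 0.0393]]
8 neck from tip [0.56393918 0.05601517] from bracket [0.56421431 0.0573841 ] from collar [0.5651635 0.0569386]
9 neck from tip [0.56509569 0.05618801] from bracket [0.56506012 0.0575105 ] from collar [0.56540516 0.05697472]
handle px centre [0.55120196 0.07316089] 0.01910189287596991
handle px centre [0.55354268 0.05789291] 0.01972429073014163
handle px centre [0.55540111 0.04577087] 0.020221061290549566
```

```bash
python3 go.py .5526,.1381,.31,98.7 && python3 - <<'E'
from h import *
c=load("w4");im=c["img"].mean(2)
col=im[140:165,270:280].mean(1).round(0);print(col)
P=lambda u,v,z: onz(c,(180+u/2.25-.28,v/2.25-.28),z)[:2]
for v in (338,345): print(np.linalg.norm(P(215,v,.2194)-[.5593,.0201]))
E
```

```text
t 6.47 pos [0.5593 0.0201 0.3744] rot [-1.800e+02 -2.000e-02  9.875e+01] F [ 0.2  0.6 -1.7] T [ 0.01 -0.11 -0.01] w 0.0193 g 60.0
.5526,.1381,.31,98.7 [11.76  1.13  6.44] [-0.   -0.02  0.05]
[131. 134. 135. 137. 139. 138. 125. 101.  99.  61.  31.  30.  29.  32.
  35.  38.  40.  40.  42.  44.  44.  45.  46.  49.  50.]
0.06564502903049148
0.06443773643285436
```

>>> servo_tool(
  plan=[
    {"xyz": [4, 0.4, 0], "twist": [0, 0, 0], "jaw": 1},
    {"xyz": [8, 0.8, 0], "twist": [0, 0, 0], "jaw": 1},
    {"xyz": [11.8, 1.1, 0], "twist": [0, 0, 0], "jaw": 1},
    {"xyz": [11.8, 1.1, 2], "twist": [0, 0, 0], "jaw": 1},
    {"xyz": [11.8, 1.1, 4.5], "twist": [0, 0, 0], "jaw": 1},
    {"xyz": [11.8, 1.1, 6.4], "twist": [0, 0, 0], "jaw": 1},
    {"xyz": [11.8, 1.1, 6.4], "twist": [0, 0, 0], "jaw": 1},
    {"xyz": [11.8, 1.1, 6.4], "twist": [0, 0, 0], "jaw": 1},
    {"xyz": [11.8, 1.1, 6.4], "twist": [0, 0, 0], "jaw": 1},
  ],
)

```text
time_s: 7.22
tool_pos: [0.5533, 0.1372, 0.3116]
tool_rot: [179.9, -0.0, 98.6]
force: [-0.1, 0.7, -0.7]
grip_width: 0.0193
grasp_force: 60.0
```

```bash
python3 go.py .5526,.1381,.2574,98.7; python3 snap.py side:s2 top:t2; python3 - <<'E'
from h import *
ims=[]
for n in("s2","t2"):
    c=load(n);u=proj(c,(.565,.057,.09));u=u.round().astype(int);print(n,u,proj(c,(.565,.057,.045)))
    im=cv2.imread(f"pics/{n}.png")[u[1]-50:u[1]+50,u[0]-40:u[0]+40];ims.append(cv2.resize(im,(400,500),interpolation=cv2.INTER_CUBIC))
cv2.imwrite("pics/c2.png",np.hstack(ims))
E
```

```text
t 7.22 pos [0.5533 0.1372 0.3116] rot [ 1.7991e+02 -2.0000e-02  9.8620e+01] F [-0.1  0.7 -0.7] T [ 0.04 -0.09 -0.02] w 0.0193 g 60.0
.5526,.1381,.2574,98.7 [ 0.1  -0.06  5.42] [ 0.09 -0.02 -0.08]
s2 [241 237] [241.8322991  247.42823958]
t2 [261 192] [261.43404608 194.23485973]
```

View pics/c2.png

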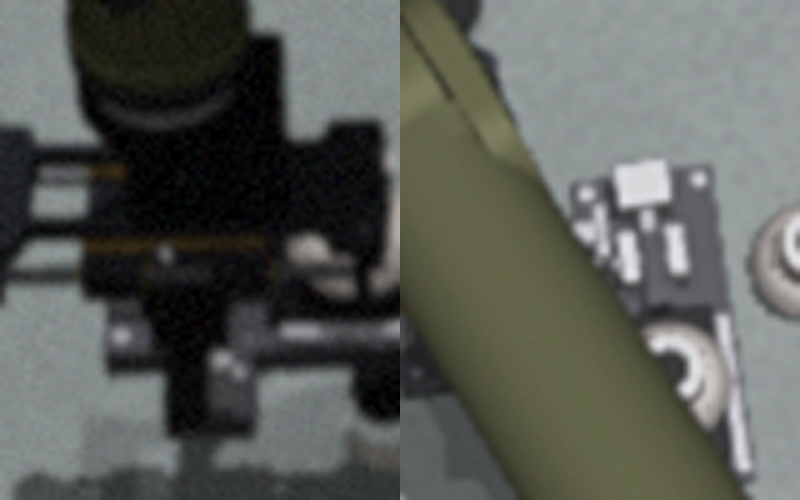

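Both fixed cameras are occluded by the arm, though the top view shows the carrier and base undisturbed. I'll insert slowly and watch the force.

>>> servo_tool(
  plan=[
    {"xyz": [0, 0, 0.8], "twist": [0, 0, 0], "jaw": 1},
    {"xyz": [0, 0, 1.6], "twist": [0, 0, 0], "jaw": 1},
    {"xyz": [0, 0, 2.3], "twist": [0, 0, 0], "jaw": 1},
    {"xyz": [0, 0, 3], "twist": [0, 0, 0], "jaw": 1},
    {"xyz": [0, 0, 3.4], "twist": [0, 0, 0], "jaw": 1},
    {"xyz": [0, 0, 3.4], "twist": [0, 0, 0], "jaw": 1},
    {"xyz": [0, 0, 3.4], "twist": [0, 0, 0], "jaw": 1},
  ],
)

```text
time_s: 7.9
tool_pos: [0.553, 0.1363, 0.276]
tool_rot: [-180.0, -0.0, 98.6]
force: [-0.4, -0.8, -1.6]
grip_width: 0.0194
grasp_force: 60.0
```

```bash
python3 go.py .5526,.1381,.2574,98.7
```

```text
t 7.9 pos [0.553  0.1363 0.276 ] rot [-1.7996e+02 -1.0000e-02  9.8560e+01] F [-0.4 -0.8 -1.6] T [-0.01 -0.07  0.03] w 0.0194 g 60.0
.5526,.1381,.2574,98.7 [ 0.19 -0.01  1.86] [-0.04 -0.01 -0.14]
```

>>> servo_tool(
  plan=[
    {"xyz": [0.1, 0, 0.6], "twist": [0, 0, 0], "jaw": 1},
    {"xyz": [0.1, 0, 1.2], "twist": [0, 0, 0], "jaw": 1},
    {"xyz": [0.1, 0, 1.7], "twist": [0, 0, 0], "jaw": 1},
    {"xyz": [0.1, 0, 1.7], "twist": [0, 0, 0], "jaw": 1},
    {"xyz": [0.1, 0, 1.7], "twist": [0, 0, 0], "jaw": 1},
  ],
)

```text
time_s: 8.32
tool_pos: [0.5527, 0.1372, 0.2589]
tool_rot: [-179.9, 0.0, 98.6]
force: [-0.2, -0.5, -0.7]
grip_width: 0.0193
grasp_force: 60.0
```

```bash
python3 go.py
```

```text
t 8.32 pos [0.5527 0.1372 0.2589] rot [-179.94    0.     98.56] F [-0.2 -0.5 -0.7] T [-0.   -0.13  0.03] w 0.0193 g 60.0
```

>>> servo_tool(
  plan=[
    {"xyz": [0.5, 0, 0], "twist": [0, 0, 0], "jaw": 1},
    {"xyz": [0.8, 0, 0], "twist": [0, 0, 0], "jaw": 1},
    {"xyz": [1.1, 0, 0], "twist": [0, 0, 0], "jaw": 1},
    {"xyz": [1.4, 0, 0], "twist": [0, 0, 0], "jaw": 1},
    {"xyz": [1.7, 0, 0], "twist": [0, 0, 0], "jaw": 1},
    {"xyz": [1.7, 0, 0], "twist": [0, 0, 0], "jaw": 1},
    {"xyz": [1.7, 0, 0], "twist": [0, 0, 0], "jaw": 1},
  ],
)

```text
time_s: 8.9
tool_pos: [0.5507, 0.1526, 0.2591]
tool_rot: [-180.0, 0.2, 98.5]
force: [1.5, -4.9, -2.3]
grip_width: 0.0196
grasp_force: 60.0
```

```bash
python3 go.py
```

```text
t 8.9 pos [0.5507 0.1526 0.2591] rot [-179.98    0.19   98.51] F [ 1.5 -4.9 -2.3] T [-1.18 -0.38  0.08] w 0.0196 g 60.0
```

>>> servo_tool(
  plan=[
    {"xyz": [0.3, 0, 0], "twist": [0, 0, 0], "jaw": 1},
    {"xyz": [0.6, 0, 0], "twist": [0, 0, 0], "jaw": 1},
    {"xyz": [0.9, 0, 0], "twist": [0, 0, 0], "jaw": 1},
    {"xyz": [1.1, 0, 0], "twist": [0, 0, 0], "jaw": 1},
    {"xyz": [1.1, 0, 0], "twist": [0, 0, 0], "jaw": 1},
    {"xyz": [1.1, 0, 0], "twist": [0, 0, 0], "jaw": 1},
    {"xyz": [1.1, 0, 0], "twist": [0, 0, 0], "jaw": 1},
    {"xyz": [1.1, 0, 0], "twist": [0, 0, 0], "jaw": 1},
    {"xyz": [1.1, 0, 0], "twist": [0, 0, 0], "jaw": 1},
    {"xyz": [1.1, 0, 0], "twist": [0, 0, 0], "jaw": 1},
  ],
)

```text
time_s: 9.73
tool_pos: [0.5488, 0.1646, 0.2593]
tool_rot: [-180.0, 0.0, 98.5]
force: [0.6, -4.6, -2.1]
grip_width: 0.019
grasp_force: 60.0
```

```bash
python3 go.py; python3 snap.py top:t3; python3 - <<'E'
from h import *
a=load("t2")["img"];b=load("t3")["img"]
d=(np.abs(a.astype(int)-b).mean(2)>40)
v=np.argwhere(d);print(d.sum(), [np.c_[v][(v[:,1]>250)&(v[:,1]<300)].min(0) if len(v) else 0])
c=load("t3")
# bed front: ring centroid of bright pixels around insulator
for n in("t2","t3"):
    im=load(n)["img"][200:245,272:300].mean(2);ys,xs=np.nonzero(im>175);print(n,len(ys),ys.mean()+200,xs.mean()+272)
cv2.imwrite("pics/t3c.png",cv2.resize(np.hstack([a,b])[170:250,[*range(230,310),*range(790,870)]][:,:,::-1],None,fx=5,fy=5,interpolation=cv2.INTER_CUBIC))
E
```

```text
t 9.73 pos [0.5488 0.1646 0.2593] rot [-1.7999e+02  4.0000e-02  9.8540e+01] F [ 0.6 -4.6 -2.1] T [-1.16 -0.39  0.08] w 0.019 g 60.0
4379 [array([181, 251])]
t2 132 217.32575757575756 282.6439393939394
t3 125 222.912 283.952
```

>>> servo_tool(
  plan=[
    {"xyz": [0.1, 0, 0], "twist": [0, 0, 0], "jaw": 1},
    {"xyz": [0.1, 0, 0], "twist": [0, 0, 0], "jaw": 1},
    {"xyz": [0.1, 0, 0], "twist": [0, 0, 0], "jaw": 1},
    {"xyz": [0.1, 0, 0], "twist": [0, 0, 0], "jaw": 1},
    {"xyz": [0.1, 0, 0], "twist": [0, 0, 0], "jaw": 1},
    {"xyz": [0.1, 0, 0], "twist": [0, 0, 0], "jaw": 1},
  ],
)

```text
time_s: 10.28
tool_pos: [0.5486, 0.1656, 0.2593]
tool_rot: [-180.0, 0.0, 98.5]
force: [0.6, -4.6, -2.6]
grip_width: 0.0193
grasp_force: 60.0
```

```bash
python3 go.py; python3 snap.py top:t4 side:s4; python3 - <<'E'
from h import *
s0=load("side0");im=[]
for n in("t2","t3","t4"):
    a=load(n)["img"][195:255,262:305].mean(2)
    ys,xs=np.nonzero(a>175);print(n,len(ys),ys.mean()+195,xs.mean()+262)
T=[load(n)["img"][165:255,235:315][:,:,::-1] for n in("t2","t4")]
S=[load(n)["img"][205:275,215:305][:,:,::-1] for n in("side0","s4")]
f=lambda x:cv2.resize(x,(400,300),interpolation=cv2.INTER_CUBIC)
cv2.imwrite("pics/c4.png",np.vstack([np.hstack(list(map(f,T))),np.hstack(list(map(f,S)))]))
E
```

```text
t 10.28 pos [0.5486 0.1656 0.2593] rot [-1.7999e+02  3.0000e-02  9.8540e+01] F [ 0.6 -4.6 -2.6] T [-1.27 -0.42  0.09] w 0.0193 g 60.0
t2 165 213.4060606060606 283.8727272727273
t3 168 216.35714285714286 284.8511904761905
t4 169 216.44378698224853 284.8284023668639
```

```bash
python3 - <<'E'
from h import *
a=load("t2")["img"];b=load("t4")["img"]
for (x0,y0,x1,y1) in((279,205,291,222),(281,203,290,226)):
    r=cv2.matchTemplate(b[y0-5:y1+25,x0-5:x1+8],a[y0:y1,x0:x1],cv2.TM_CCOEFF_NORMED);_,m,_,l=cv2.minMaxLoc(r);print(m,l[0]-5,l[1]-5)
t=load("t4")
P0=np.array([.4875,.014,.128]);ex=np.array([.9885,.1513,0])
print(proj(t,P0),[ (proj(t,P0-ex*q)-proj(t,P0)).round(1).tolist() for q in(.02,.033,.038,.04)])
print(a[195:245:3,286].mean(1).astype(int),b[195:245:3,286].mean(1).astype(int))
E
```

```text
0.9421916604042053 2 12
0.7485597133636475 2 11
[274.39753762 215.48438555] [[0.9, 6.6], [1.5, 11.0], [1.7, 12.6], [1.8, 13.3]]
[136 118 113 123 197 202 179 150 143 144 112  76  60  61  60  71  75] [137 119 114 125 199 206 205 204 179 150 151 174 176 159 101  57  70]
```

View pics/c4.png

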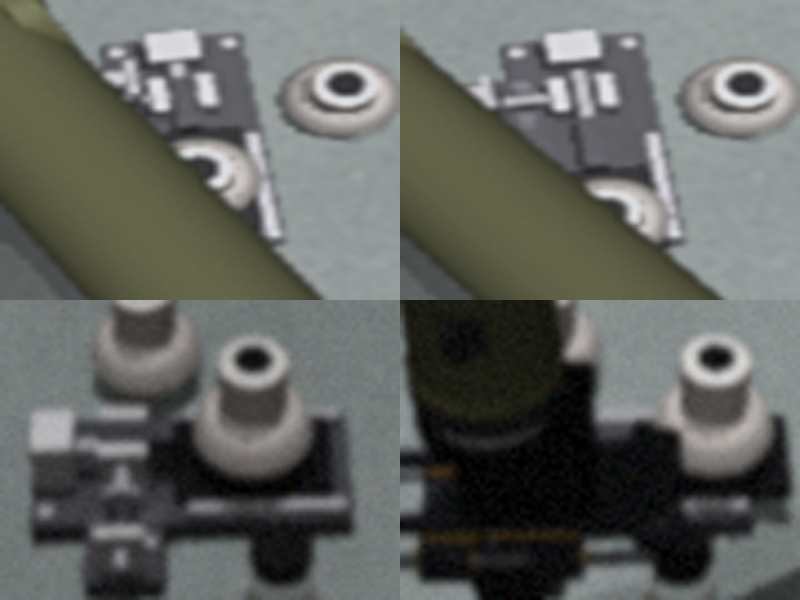

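The carrier moved 12 px (about 36–38 mm) along -x, so it is clear of the bar, and the plunger shows extended. I'll ease the bar back and lift the fork out.

>>> servo_tool(
  plan=[
    {"xyz": [-0.4, 0, 0], "twist": [0, 0, 0], "jaw": 1},
    {"xyz": [-0.8, 0, 0], "twist": [0, 0, 0], "jaw": 1},
    {"xyz": [-1.2, 0, 0], "twist": [0, 0, 0], "jaw": 1},
    {"xyz": [-1.6, 0, 0], "twist": [0, 0, 0], "jaw": 1},
    {"xyz": [-2, 0, 0], "twist": [0, 0, 0], "jaw": 1},
    {"xyz": [-2.4, 0, 0], "twist": [0, 0, 0], "jaw": 1},
    {"xyz": [-2.8, 0, 0], "twist": [0, 0, 0], "jaw": 1},
    {"xyz": [-2.8, 0, 0], "twist": [0, 0, 0], "jaw": 1},
    {"xyz": [-2.8, 0, 0], "twist": [0, 0, 0], "jaw": 1},
  ],
)

```text
time_s: 11.13
tool_pos: [0.5527, 0.1386, 0.2595]
tool_rot: [180.0, -0.1, 98.6]
force: [-0.7, 0.9, -1.4]
grip_width: 0.0193
grasp_force: 60.0
```

```bash
python3 go.py
```

```text
t 11.13 pos [0.5527 0.1386 0.2595] rot [ 1.7999e+02 -6.0000e-02  9.8560e+01] F [-0.7  0.9 -1.4] T [ 0.03 -0.04  0.01] w 0.0193 g 60.0
```

Free of load. Lifting straight up.

>>> servo_tool(
  plan=[
    {"xyz": [0, 0, -1.5], "twist": [0, 0, 0], "jaw": 1},
    {"xyz": [0, 0, -4], "twist": [0, 0, 0], "jaw": 1},
    {"xyz": [0, 0, -8], "twist": [0, 0, 0], "jaw": 1},
    {"xyz": [0, 0, -12], "twist": [0, 0, 0], "jaw": 1},
    {"xyz": [0, 0, -12], "twist": [0, 0, 0], "jaw": 1},
    {"xyz": [0, 0, -12], "twist": [0, 0, 0], "jaw": 1},
    {"xyz": [0, 0, -12], "twist": [0, 0, 0], "jaw": 1},
  ],
)

```text
time_s: 11.72
tool_pos: [0.5524, 0.1386, 0.3797]
tool_rot: [180.0, 0.0, 98.6]
force: [0.1, -1.1, -1.4]
grip_width: 0.0194
grasp_force: 60.0
```

```bash
python3 go.py .5007,.3572,.38,80.55; python3 snap.py wrist:w5 side:s5 top:t5; python3 - <<'E'
from h import *
# handle tilt check: expected side projections of handle ends, dark extents via wrist image
c=load("w5");im=c["img"].mean(2)
m=(im[0:262,200:350]<60);
for v in range(120,262,15):
    xs=np.flatnonzero(m[v]);print(v,(xs.min()+200,xs.max()+200,len(xs)) if len(xs) else None)
E
```

```text
t 11.72 pos [0.5524 0.1386 0.3797] rot [1.7998e+02 3.0000e-02 9.8580e+01] F [ 0.1 -1.1 -1.4] T [ 0.   -0.09  0.  ] w 0.0194 g 60.0
.5007,.3572,.38,80.55 [22.39 -1.85 -0.04] [ 0.02  0.03 18.03]
120 None
135 None
150 (np.int64(259), np.int64(290), 32)
165 (np.int64(251), np.int64(299), 49)
180 (np.int64(252), np.int64(298), 47)
195 (np.int64(252), np.int64(298), 47)
210 (np.int64(252), np.int64(297), 46)
225 (np.int64(252), np.int64(297), 46)
240 (np.int64(253), np.int64(297), 45)
255 (np.int64(238), np.int64(312), 75)
```

The handle sits unchanged in the grip: its end is at row 149, as in w4. Carrying the tool back to the rest.

>>> servo_tool(
  plan=[
    {"xyz": [22.4, -1.8, 0], "twist": [0, 0, 18], "jaw": 1},
    {"xyz": [22.4, -1.8, 0], "twist": [0, 0, 18], "jaw": 1},
    {"xyz": [22.4, -1.8, 0], "twist": [0, 0, 18], "jaw": 1},
    {"xyz": [22.4, -1.8, 0], "twist": [0, 0, 18], "jaw": 1},
    {"xyz": [22.4, -1.8, 0], "twist": [0, 0, 18], "jaw": 1},
    {"xyz": [22.4, -1.8, 0], "twist": [0, 0, 18], "jaw": 1},
    {"xyz": [22.4, -1.8, 0], "twist": [0, 0, 18], "jaw": 1},
    {"xyz": [22.4, -1.8, 0], "twist": [0, 0, 18], "jaw": 1},
    {"xyz": [22.4, -1.8, 0], "twist": [0, 0, 18], "jaw": 1},
  ],
)

```text
time_s: 12.62
tool_pos: [0.502, 0.3563, 0.3781]
tool_rot: [-179.9, 0.1, 80.5]
force: [0.8, -0.7, -0.8]
grip_width: 0.0197
grasp_force: 60.0
```

```bash
python3 go.py .5007,.3572,.27,80.55
```

```text
t 12.62 pos [0.502  0.3563 0.3781] rot [-1.7993e+02  1.2000e-01  8.0530e+01] F [ 0.8 -0.7 -0.8] T [-0.02 -0.15 -0.01] w 0.0197 g 60.0
.5007,.3572,.27,80.55 [ 0.09 -0.13 10.81] [-0.07  0.12 -0.02]
```

>>> servo_tool(
  plan=[
    {"xyz": [0, -0.1, 4], "twist": [0, 0, 0], "jaw": 1},
    {"xyz": [0, -0.1, 8], "twist": [0, 0, 0], "jaw": 1},
    {"xyz": [0, -0.1, 10.2], "twist": [0, 0, 0], "jaw": 1},
    {"xyz": [0, -0.1, 10.2], "twist": [0, 0, 0], "jaw": 1},
    {"xyz": [0, -0.1, 10.2], "twist": [0, 0, 0], "jaw": 1},
    {"xyz": [0, -0.1, 10.2], "twist": [0, 0, 0], "jaw": 1},
  ],
)

```text
time_s: 13.12
tool_pos: [0.5018, 0.3568, 0.279]
tool_rot: [179.9, -0.1, 80.4]
force: [0.1, 0.8, 0.3]
grip_width: 0.0197
grasp_force: 60.0
```

```bash
python3 go.py .5007,.3572,.2588,80.55
```

```text
t 13.12 pos [0.5018 0.3568 0.279 ] rot [ 1.7991e+02 -8.0000e-02  8.0450e+01] F [0.1 0.8 0.3] T [ 0.05 -0.06 -0.  ] w 0.0197 g 60.0
.5007,.3572,.2588,80.55 [ 0.02 -0.11  2.02] [ 0.09 -0.08 -0.1 ]
```

>>> servo_tool(
  plan=[
    {"xyz": [0, -0.1, 0.6], "twist": [0, 0, 0], "jaw": 1},
    {"xyz": [0, -0.1, 1.2], "twist": [0, 0, 0], "jaw": 1},
    {"xyz": [0, -0.1, 1.6], "twist": [0, 0, 0], "jaw": 1},
    {"xyz": [0, -0.1, 1.9], "twist": [0, 0, 0], "jaw": 1},
    {"xyz": [0, -0.1, 1.9], "twist": [0, 0, 0], "jaw": 1},
    {"xyz": [0, -0.1, 1.9], "twist": [0, 0, 0], "jaw": 1},
  ],
)

```text
time_s: 13.62
tool_pos: [0.4997, 0.3575, 0.2584]
tool_rot: [180.0, -0.0, 80.6]
force: [0.6, -1.0, 0.3]
grip_width: 0.0194
grasp_force: 60.0
```

```bash
python3 go.py .5007,.3572,.2586,80.55
```

```text
t 13.62 pos [0.4997 0.3575 0.2584] rot [179.99  -0.    80.56] F [ 0.6 -1.   0.3] T [-0.01 -0.09 -0.04] w 0.0194 g 60.0
.5007,.3572,.2586,80.55 [-0.01  0.1  -0.02] [ 0.01 -0.    0.01]
```

The weight is now on the rest. Opening and backing off.

>>> servo_tool(
  newtons=20,
  plan=[
    {"xyz": [0, 0.1, 0], "twist": [0, 0, 0], "jaw": 0.9},
    {"xyz": [0, 0.1, 0], "twist": [0, 0, 0], "jaw": 0.5},
    {"xyz": [0, 0.1, 0], "twist": [0, 0, 0], "jaw": 0.3},
    {"xyz": [0, 0.1, 0], "twist": [0, 0, 0], "jaw": 0},
    {"xyz": [0, 0.1, 0], "twist": [0, 0, 0], "jaw": 0},
    {"xyz": [0, 0.1, 0], "twist": [0, 0, 0], "jaw": 0},
    {"xyz": [0, 0.1, 0], "twist": [0, 0, 0], "jaw": 0},
    {"xyz": [0, 0.1, -1], "twist": [0, 0, 0], "jaw": 0},
    {"xyz": [0, 0.1, -4], "twist": [0, 0, 0], "jaw": 0},
    {"xyz": [0, 0.1, -8], "twist": [0, 0, 0], "jaw": 0},
  ],
)

```text
time_s: 14.45
tool_pos: [0.5, 0.3561, 0.3369]
tool_rot: [-179.7, 0.2, 80.6]
force: [0.6, 0.7, 0.6]
grip_width: 0.0719
grasp_force: 0.0
```

```bash
python3 snap.py wrist:w6; python3 go.py .44,.05,.45,90; python3 - <<'E'
from h import *
c=load("w6");m=(c["img"].mean(2)[0:265,200:350]<50)
for v in(170,200,230,255):
    xs=np.flatnonzero(m[v]);r=np.split(xs,np.flatnonzero(np.diff(xs)>1)+1);q=max(r,key=len)
    a,b=onz(c,(q[0]+199.5,v),.104),onz(c,(q[-1]+200.5,v),.104);print(v,((a+b)/2)[:2].round(4),np.linalg.norm(a-b).round(4))
print(m[:,75:80].any(1).nonzero()[0][0])
v=m[:,77].nonzero()[0];print(onz(c,(277,v[0]),.104))
E
```

```text
t 14.5 pos [0.5014 0.3591 0.3475] rot [179.64  -0.37  80.58] F [2.5 4.7 6.6] T [ 0.32 -0.28 -0.02] w 0.0759 g 0.0
.44,.05,.45,90 [-31.43  -0.94 -10.46] [ 0.39 -0.34 -9.42]
170 [0.5072 0.3973] 0.0187
200 [0.5037 0.3781] 0.0186
230 [0.5004 0.3578] 0.0191
255 [0.4944 0.3405] 0.0135
131
[0.51078781 0.42086281 0.104     ]
```

>>> servo_tool(
  plan=[
    {"xyz": [-10, 0, -7], "twist": [0, 0, -5], "jaw": 0},
    {"xyz": [-31, -1, -9], "twist": [0, 0, -18], "jaw": 0},
    {"xyz": [-31, -1, -9], "twist": [0, 0, -18], "jaw": 0},
    {"xyz": [-31, -1, -9], "twist": [0, 0, -18], "jaw": 0},
    {"xyz": [-31, -1, -9], "twist": [0, 0, -18], "jaw": 0},
    {"xyz": [-31, -1, -9], "twist": [0, 0, -18], "jaw": 0},
    {"xyz": [-31, -1, -9], "twist": [0, 0, -18], "jaw": 0},
    {"xyz": [-31, -1, -9], "twist": [0, 0, -18], "jaw": 0},
    {"xyz": [-31, -1, -9], "twist": [0, 0, -18], "jaw": 0},
    {"xyz": [-31, -1, -9], "twist": [0, 0, -18], "jaw": 0},
  ],
)

```text
time_s: 15.33
tool_pos: [0.4397, 0.0506, 0.4295]
tool_rot: [179.9, 0.2, 98.2]
force: [0.3, 0.6, -0.5]
grip_width: 0.0871
grasp_force: 0.0
```

>>> servo_tool(
  plan=[
    {"xyz": [0, 0, 0], "twist": [0, 0, 0], "jaw": 0},
    {"xyz": [0, 0, 0], "twist": [0, 0, 0], "jaw": 0},
    {"xyz": [0, 0, 0], "twist": [0, 0, 0], "jaw": 0},
  ],
)

```text
time_s: 15.58
tool_pos: [0.44, 0.0552, 0.4281]
tool_rot: [-180.0, -0.1, 98.8]
force: [-0.2, 0.4, -0.4]
grip_width: 0.0865
grasp_force: 0.0
```

```bash
python3 snap.py wrist:w7; python3 go.py .45,.0083,.274,98.7; python3 - <<'E'
from h import *
c=load("w7");im=c["img"].mean(2)
u=proj(c,(.45,.0083,.128));print("expected",u)
x,y=u.round().astype(int);m=(im[max(y-40,0):y+40,x-40:x+40]<70).astype(np.uint8)
n,l,st,ce=cv2.connectedComponentsWithStats(m)
for k in range(1,n):
    if 60<st[k,4]<1500:
        p=ce[k]+[x-40,max(y-40,0)];print(st[k],p,onz(c,p,.128),im[int(p[1]),int(p[0])])
E
```

```text
t 15.63 pos [0.44   0.0549 0.4281] rot [-1.7996e+02 -6.0000e-02  9.8790e+01] F [-0.3 -0.7 -0.8] T [ 0.03 -0.1   0.05] w 0.0872 g 0.0
.45,.0083,.274,98.7 [-4.78  0.28 15.4 ] [-0.04 -0.06  0.09]
expected [278.31340382 256.56020025]
[  0   0  10  30 207] [241.06280193 232.14009662] [0.41435732 0.02633777 0.128     ] 64.66666666666667
[ 72   0   8  30 132] [315.08333333 232.59848485] [0.47808792 0.03574159 0.128     ] 65.66666666666667
[ 29  29  26  23 462] [279.42857143 257.17099567] [0.45107442 0.00786279 0.128     ] 61.666666666666664
```

The insulator's hole is at (279.4,257.2), giving (0.451, 0.008) — within 1 mm of the prediction. Moving over it and down.

>>> servo_tool(
  plan=[
    {"xyz": [-3, 0.3, 1], "twist": [0, 0, 0], "jaw": 0},
    {"xyz": [-4.8, 0.4, 4], "twist": [0, 0, 0], "jaw": 0},
    {"xyz": [-4.8, 0.4, 7], "twist": [0, 0, 0], "jaw": 0},
    {"xyz": [-4.8, 0.4, 7], "twist": [0, 0, 0], "jaw": 0},
    {"xyz": [-4.8, 0.4, 10], "twist": [0, 0, 0], "jaw": 0},
    {"xyz": [-4.8, 0.4, 13], "twist": [0, 0, 0], "jaw": 0},
    {"xyz": [-4.8, 0.4, 15.3], "twist": [0, 0, 0], "jaw": 0},
    {"xyz": [-4.8, 0.4, 15.3], "twist": [0, 0, 0], "jaw": 0},
    {"xyz": [-4.8, 0.4, 15.3], "twist": [0, 0, 0], "jaw": 0},
    {"xyz": [-4.8, 0.4, 15.3], "twist": [0, 0, 0], "jaw": 0.1},
  ],
)

```text
time_s: 16.47
tool_pos: [0.4521, 0.0071, 0.2773]
tool_rot: [179.9, 0.0, 98.6]
force: [0.1, -0.6, -0.1]
grip_width: 0.0844
grasp_force: 0.0
```

```bash
python3 go.py .451,.008,.274,98.7
```

```text
t 16.47 pos [0.4521 0.0071 0.2773] rot [179.88   0.    98.64] F [ 0.1 -0.6 -0.1] T [-0.03 -0.11 -0.08] w 0.0844 g 0.0
.451,.008,.274,98.7 [ 0.11 -0.09  0.33] [ 0.12  0.   -0.06]
```

>>> servo_tool(
  newtons=30,
  plan=[
    {"xyz": [0.05, -0.05, 0.1], "twist": [0, 0, 0], "jaw": 0.2},
    {"xyz": [0.05, -0.05, 0.1], "twist": [0, 0, 0], "jaw": 0.3},
    {"xyz": [0.05, -0.05, 0.1], "twist": [0, 0, 0], "jaw": 0.4},
    {"xyz": [0.05, -0.05, 0.1], "twist": [0, 0, 0], "jaw": 0.45},
    {"xyz": [0.05, -0.05, 0.1], "twist": [0, 0, 0], "jaw": 0.5},
    {"xyz": [0.05, -0.05, 0.1], "twist": [0, 0, 0], "jaw": 0.55},
    {"xyz": [0.05, -0.05, 0.1], "twist": [0, 0, 0], "jaw": 0.65},
    {"xyz": [0.05, -0.05, 0.1], "twist": [0, 0, 0], "jaw": 1},
    {"xyz": [0.05, -0.05, 0.1], "twist": [0, 0, 0], "jaw": 1},
    {"xyz": [0.05, -0.05, 0.1], "twist": [0, 0, 0], "jaw": 1},
  ],
)

```text
time_s: 17.3
tool_pos: [0.4506, 0.0066, 0.2745]
tool_rot: [180.0, 0.0, 98.6]
force: [0.7, 0.4, 1.0]
grip_width: 0.0417
grasp_force: 30.0
```

```bash
python3 go.py
```

```text
t 17.3 pos [0.4506 0.0066 0.2745] rot [1.7997e+02 1.0000e-02 9.8550e+01] F [0.7 0.4 1. ] T [-0.04 -0.28  0.  ] w 0.0417 g 30.0
```

>>> servo_tool(
  plan=[
    {"xyz": [0, 0, -0.4], "twist": [0, 0, 0], "jaw": 1},
    {"xyz": [0, 0, -1.2], "twist": [0, 0, 0], "jaw": 1},
    {"xyz": [0, 0, -2.4], "twist": [0, 0, 0], "jaw": 1},
    {"xyz": [0, 0, -4.4], "twist": [0, 0, 0], "jaw": 1},
    {"xyz": [0, 0, -6.8], "twist": [0, 0, 0], "jaw": 1},
    {"xyz": [0, 0, -9.4], "twist": [0, 0, 0], "jaw": 1},
    {"xyz": [0, 0, -11.4], "twist": [0, 0, 0], "jaw": 1},
    {"xyz": [0, 0, -12.6], "twist": [0, 0, 0], "jaw": 1},
    {"xyz": [0, 0, -12.6], "twist": [0, 0, 0], "jaw": 1},
    {"xyz": [0, 0, -12.6], "twist": [0, 0, 0], "jaw": 1},
  ],
)

```text
time_s: 18.13
tool_pos: [0.4503, 0.0069, 0.4006]
tool_rot: [180.0, 0.1, 98.6]
force: [-0.6, 0.4, -2.9]
grip_width: 0.0419
grasp_force: 30.0
```

```bash
python3 go.py .469,-.3045,.4,82; python3 snap.py side:s8; python3 - <<'E'
from h import *
c=load("s8")
# pad and tray refined from undistorted side view + top0
def box(c,b,lo,hi,z,nm):
    x0,y0,x1,y1=b;v=c["img"][y0:y1,x0:x1].mean(2);m=((v>=lo)&(v<=hi)).astype(np.uint8)
    n,l,st,ce=cv2.connectedComponentsWithStats(m);k=1+np.argmax(st[1:,4]);p=np.argwhere(l==k)[:,::-1].astype(np.float32)
    W=np.array([onz(c,q+[x0,y0],z)[:2] for q in p]).astype(np.float32)*1000
    r=cv2.minAreaRect(W);print(nm,st[k,4],np.round(r[0],1),np.round(r[1],1),round(r[2],1),"mean",W.mean(0).round(1))
t=load("top0")
for hi in(40,50,60,70): box(t,(358,200,394,255),0,hi,.007,"pad top")
for hi in(40,50,60,70): box(c,(262,158,312,184),0,hi,.007,"pad side")
box(t,(350,180,435,268),150,255,.026,"tray top")
E
```

```text
t 18.13 pos [0.4503 0.0069 0.4006] rot [1.7998e+02 6.0000e-02 9.8560e+01] F [-0.6  0.4 -2.9] T [-0.05 -0.07  0.05] w 0.0419 g 30.0
.469,-.3045,.4,82 [-31.07  -2.78   0.09] [ 0.03  0.06 16.56]
pad top 608 [ 468.6 -304.5] [ 68.6 120.3] 81.5 mean [ 466.  -304.8]
pad top 845 [ 469.3 -304.7] [ 69.6 122.8] 81.7 mean [ 468.9 -304.7]
pad top 855 [ 469.4 -304.5] [ 70.1 123.9] 81.7 mean [ 469.1 -304.6]
pad top 866 [ 469.5 -304.5] [ 70.9 124.2] 81.7 mean [ 469.3 -304.7]
pad side 1053 [ 475.5 -323.7] [176.8 132.1] 7.6 mean [ 472.4 -330.4]
pad side 1088 [ 475.5 -323.7] [176.8 132.1] 7.6 mean [ 473.4 -329.2]
pad side 1152 [ 475.5 -323.7] [176.8 132.1] 7.6 mean [ 474.1 -326.1]
pad side 1183 [ 475.8 -323.6] [177.3 132.1] 7.6 mean [ 474.4 -324.9]
tray top 2305 [ 481.6 -358.7] [205.4 215.3] 81.0 mean [ 488.4 -368.1]
```

>>> servo_tool(
  plan=[
    {"xyz": [-42.3, -4.4, -3], "twist": [0, 0, 16.8], "jaw": 1},
    {"xyz": [-42.3, -4.4, -3], "twist": [0, 0, 16.8], "jaw": 1},
    {"xyz": [-42.3, -4.4, -3], "twist": [0, 0, 16.8], "jaw": 1},
    {"xyz": [-42.3, -4.4, -3], "twist": [0, 0, 16.8], "jaw": 1},
    {"xyz": [-42.3, -4.4, -3], "twist": [0, 0, 16.8], "jaw": 1},
    {"xyz": [-42.3, -4.4, -3], "twist": [0, 0, 16.8], "jaw": 1},
    {"xyz": [-42.3, -4.4, -3], "twist": [0, 0, 16.8], "jaw": 1},
    {"xyz": [-42.3, -4.4, -3], "twist": [0, 0, 16.8], "jaw": 1},
    {"xyz": [-42.3, -4.4, -3], "twist": [0, 0, 16.8], "jaw": 1},
    {"xyz": [-42.3, -4.4, -3], "twist": [0, 0, 16.8], "jaw": 1},
  ],
)

```text
time_s: 19.02
tool_pos: [0.4689, -0.4106, 0.4273]
tool_rot: [-179.8, -0.1, 81.8]
force: [0.1, 0.4, -2.0]
grip_width: 0.0416
grasp_force: 30.0
```

>>> servo_tool(
  plan=[
    {"xyz": [0, 0, 0], "twist": [0, 0, 0], "jaw": 1},
    {"xyz": [0, 0, 0], "twist": [0, 0, 0], "jaw": 1},
    {"xyz": [0, 0, 0], "twist": [0, 0, 0], "jaw": 1},
    {"xyz": [0, 0, 0], "twist": [0, 0, 0], "jaw": 1},
  ],
)

```text
time_s: 19.35
tool_pos: [0.4699, -0.4069, 0.4286]
tool_rot: [-179.9, -0.1, 81.9]
force: [0.1, 0.1, -2.5]
grip_width: 0.0419
grasp_force: 30.0
```

```bash
python3 snap.py wrist:w9; python3 go.py .4693,-.3046,.3,81.7; python3 - <<'E'
from h import *
c=load("w9")
q=[proj(c,(.4693+a*.9895+b*.144,-.3046-a*.144+b*.9895,.007)).round(1) for a,b in((-.065,-.038),(.065,-.038),(.065,.038),(-.065,.038))];print("pad corners expected",*q)
im=c["img"].mean(2)
for v in range(60,200,15): print(v,im[v,150:420:10].astype(int))
E
```

```text
t 19.4 pos [ 0.47   -0.4067  0.4292] rot [-1.7995e+02 -5.0000e-02  8.1910e+01] F [ 0.3 -0.3 -2.4] T [-0.04 -0.07 -0.  ] w 0.0417 g 30.0
.4693,-.3046,.3,81.7 [10.09 -1.49 12.93] [-0.05 -0.05  0.21]
pad corners expected [204.7 121. ] [319.6 121.3] [322.4  47.9] [200.6  47.7]
60 [150 153 149 215 213 213  48  47  46  45  47  45  40  44  47  43  49  46
 247 247 247 247 245 247 223 222 224]
75 [212 150 151 214 212 211  47  43  45  51  41  43  46  44  45  43  48  58
 247 247 247 247 216 246 227 226 228]
90 [227 221 229 212 211 210  43  49  42  47  47  45  44  49  45  44  45  66
 247 245 247 247 108 229 229 219 225]
105 [226 231 226 238 151 205  47  50  48  44  47  45  44  44  42  46  42  44
 215 214 211 247 102 226 223 222 224]
120 [225 225 227 230 105 207  46  48  47  48  47  46  47  47  44  46  51  90
 247 213 214 247 102 226 221 227 220]
135 [211 206 227 228 186 200 202 200 200 201 199 202 202 205 207 209 209 210
 247 210 210 244 238 220 226 224 227]
150 [213 213 213 204  97 164 164  54  52 161 178 182 175 147  56  55 205 207
 210 209 205 247 244 224 225 224 226]
165 [203 211 211 206 133 246 246  79 149 169 128 128 166 163 137  38 162 162
 204 209 247 247 247 223 231 226 225]
180 [211 211 215 211 235 246  27  31  27  26  27  32  29  31  25  27  27  29
  26  36 246 245 247 227 225 228 227]
195 [211 215 214 210 245 239  41  39  39 155 166 171 172 176 175 160 142  35
  36  43 233 234 245 230 225 223 225]
```

```bash
python3 - <<'E'
from h import *
c=load("w9");im=c["img"].mean(2)
m=(im[20:145,180:340]<105).astype(np.uint8)
n,l,st,ce=cv2.connectedComponentsWithStats(m);k=l[70,80];print(st[k])
p=np.argwhere(l==k)[:,::-1]+[180,20]
W=np.array([onz(c,q,.007)[:2] for q in p]).astype(np.float32)*1000;r=cv2.minAreaRect(W);print(np.round(r[0],1),np.round(r[1],1),r[2],W.mean(0))
p=p.astype(np.float32);r=cv2.minAreaRect(p);print(r)
# carrier held: plate edges (dark) rows 170-200, plate top z = tcp-.254+.014
z=.4292-.254+.014
for v in(182,190,198,210,225,240):
    xs=np.flatnonzero(im[v,150:420]<80)+150
    if len(xs): a,b=onz(c,(xs[0],v),z),onz(c,(xs[-1],v),z);print(v,xs[0],xs[-1],a[:2].round(4),b[:2].round(4),np.linalg.norm(a-b).round(4))
E
```

```text
[  22   29  121   73 8564]
[ 470.2 -305.2] [ 74.7 129.2] 81.83509063720703 [ 470.2819  -304.24835]
((262.0, 85.0), (72.0, 120.0), 90.0)
182 203 348 [ 0.4279 -0.3666] [ 0.5214 -0.3799] 0.0945
190 202 349 [ 0.4261 -0.3717] [ 0.5216 -0.3854] 0.0965
198 202 348 [ 0.425  -0.3771] [ 0.5205 -0.3907] 0.0965
210 203 348 [ 0.424  -0.3853] [ 0.5199 -0.399 ] 0.0969
225 204 419 [ 0.4225 -0.3959] [ 0.5668 -0.4165] 0.1457
240 205 407 [ 0.4209 -0.4067] [ 0.5584 -0.4263] 0.1388
```

The pad from the wrist camera is (0.470, -0.305), yaw -8.2°, 129 × 75 mm, which agrees with the top view. The carrier in hand is centred and aligned.

>>> servo_tool(
  plan=[
    {"xyz": [4, -0.6, 0], "twist": [0, 0, 0.2], "jaw": 1},
    {"xyz": [8, -1.1, 0], "twist": [0, 0, 0.2], "jaw": 1},
    {"xyz": [10, -1.4, 1], "twist": [0, 0, 0.2], "jaw": 1},
    {"xyz": [10, -1.4, 4], "twist": [0, 0, 0.2], "jaw": 1},
    {"xyz": [10, -1.4, 7.5], "twist": [0, 0, 0.2], "jaw": 1},
    {"xyz": [10, -1.4, 10.5], "twist": [0, 0, 0.2], "jaw": 1},
    {"xyz": [10, -1.4, 12.5], "twist": [0, 0, 0.2], "jaw": 1},
    {"xyz": [10, -1.4, 12.9], "twist": [0, 0, 0.2], "jaw": 1},
    {"xyz": [10, -1.4, 12.9], "twist": [0, 0, 0.2], "jaw": 1},
    {"xyz": [10, -1.4, 12.9], "twist": [0, 0, 0.2], "jaw": 1},
  ],
)

```text
time_s: 20.23
tool_pos: [0.4705, -0.3071, 0.3021]
tool_rot: [179.9, 0.1, 81.6]
force: [-0.2, 0.2, -3.9]
grip_width: 0.0416
grasp_force: 30.0
```

>>> servo_tool(
  plan=[
    {"xyz": [0, 0, 0], "twist": [0, 0, 0], "jaw": 1},
    {"xyz": [0, 0, 0], "twist": [0, 0, 0], "jaw": 1},
    {"xyz": [0, 0, 0], "twist": [0, 0, 0], "jaw": 1},
  ],
)

```text
time_s: 20.48
tool_pos: [0.4704, -0.3078, 0.3021]
tool_rot: [179.9, 0.1, 81.5]
force: [-0.5, 1.1, -2.3]
grip_width: 0.0419
grasp_force: 30.0
```

```bash
python3 go.py .470,-.306,.2635,81.7
```

```text
t 20.48 pos [ 0.4704 -0.3078  0.3021] rot [1.7989e+02 9.0000e-02 8.1550e+01] F [-0.5  1.1 -2.3] T [-0.   -0.05  0.02] w 0.0419 g 30.0
.470,-.306,.2635,81.7 [ 0.18 -0.07  3.86] [ 0.11  0.09 -0.15]
```

>>> servo_tool(
  plan=[
    {"xyz": [0.15, 0, 1], "twist": [0, 0, 0], "jaw": 1},
    {"xyz": [0.15, 0, 2], "twist": [0, 0, 0], "jaw": 1},
    {"xyz": [0.15, 0, 2.8], "twist": [0, 0, 0], "jaw": 1},
    {"xyz": [0.15, 0, 3.4], "twist": [0, 0, 0], "jaw": 1},
    {"xyz": [0.15, 0, 3.6], "twist": [0, 0, 0], "jaw": 1},
    {"xyz": [0.15, 0, 3.7], "twist": [0, 0, 0], "jaw": 1},
    {"xyz": [0.15, 0, 3.8], "twist": [0, 0, 0], "jaw": 1},
    {"xyz": [0.15, 0, 3.8], "twist": [0, 0, 0], "jaw": 1},
    {"xyz": [0.15, 0, 3.8], "twist": [0, 0, 0], "jaw": 1},
  ],
)

```text
time_s: 21.23
tool_pos: [0.4703, -0.3062, 0.2631]
tool_rot: [180.0, 0.0, 81.6]
force: [0.1, -0.2, -2.8]
grip_width: 0.0416
grasp_force: 30.0
```

```bash
python3 go.py .470,-.306,.2615,81.7
```

```text
t 21.23 pos [ 0.4703 -0.3062  0.2631] rot [1.7997e+02 2.0000e-02 8.1560e+01] F [ 0.1 -0.2 -2.8] T [-0.04 -0.07  0.04] w 0.0416 g 30.0
.470,-.306,.2615,81.7 [ 0.01 -0.03  0.16] [ 0.03  0.02 -0.14]
```

Still hanging at -2.8 N, about 1.5 mm above the pad. Easing down.

>>> servo_tool(
  plan=[
    {"xyz": [0, 0, 0.05], "twist": [0, 0, 0], "jaw": 1},
    {"xyz": [0, 0, 0.1], "twist": [0, 0, 0], "jaw": 1},
    {"xyz": [0, 0, 0.15], "twist": [0, 0, 0], "jaw": 1},
    {"xyz": [0, 0, 0.18], "twist": [0, 0, 0], "jaw": 1},
    {"xyz": [0, 0, 0.18], "twist": [0, 0, 0], "jaw": 1},
    {"xyz": [0, 0, 0.18], "twist": [0, 0, 0], "jaw": 1},
  ],
)

```text
time_s: 21.73
tool_pos: [0.4704, -0.3062, 0.2616]
tool_rot: [180.0, 0.0, 81.6]
force: [0.2, 0.3, 2.4]
grip_width: 0.0414
grasp_force: 30.0
```

```bash
python3 go.py
```

```text
t 21.73 pos [ 0.4704 -0.3062  0.2616] rot [1.7996e+02 3.0000e-02 8.1560e+01] F [0.2 0.3 2.4] T [0.08 0.32 0.02] w 0.0414 g 30.0
```

Seated. Releasing and retreating upward.

>>> servo_tool(
  plan=[
    {"xyz": [0, 0, -0.05], "twist": [0, 0, 0], "jaw": 0.5},
    {"xyz": [0, 0, -0.05], "twist": [0, 0, 0], "jaw": 0.4},
    {"xyz": [0, 0, -0.05], "twist": [0, 0, 0], "jaw": 0.3},
    {"xyz": [0, 0, -0.05], "twist": [0, 0, 0], "jaw": 0.1},
    {"xyz": [0, 0, -0.05], "twist": [0, 0, 0], "jaw": 0},
    {"xyz": [0, 0, -0.05], "twist": [0, 0, 0], "jaw": 0},
    {"xyz": [0, 0, -0.05], "twist": [0, 0, 0], "jaw": 0},
    {"xyz": [0, 0, -1.5], "twist": [0, 0, 0], "jaw": 0},
    {"xyz": [0, 0, -5], "twist": [0, 0, 0], "jaw": 0},
    {"xyz": [0, 0, -9], "twist": [0, 0, 0], "jaw": 0},
  ],
)

```text
time_s: 22.57
tool_pos: [0.4691, -0.3058, 0.3497]
tool_rot: [-179.7, -0.2, 81.6]
force: [1.6, -0.5, 0.3]
grip_width: 0.086
grasp_force: 0.0
```

>>> servo_tool(
  plan=[
    {"xyz": [-4, 0, -4], "twist": [0, 0, 0], "jaw": 0},
    {"xyz": [-8, 0, -8], "twist": [0, 0, 0], "jaw": 0},
    {"xyz": [-10, 1.4, -9], "twist": [0, 0, 0], "jaw": 0},
    {"xyz": [-10, 1.4, -9], "twist": [0, 0, 0], "jaw": 0},
    {"xyz": [-10, 1.4, -9], "twist": [0, 0, 0], "jaw": 0},
    {"xyz": [-10, 1.4, -9], "twist": [0, 0, 0], "jaw": 0},
  ],
)

```text
time_s: 23.07
tool_pos: [0.4693, -0.4071, 0.4405]
tool_rot: [-180.0, -0.1, 81.5]
force: [1.0, 0.8, -0.6]
grip_width: 0.0866
grasp_force: 0.0
```

```bash
python3 go.py; python3 snap.py wrist:w10 side:s10 top:t10; python3 - <<'E'
from h import *
c=load("w10");im=c["img"].mean(2)
u=proj(c,(.470,-.305,.115));print("exp",u);x,y=u.round().astype(int);x0,y0=max(x-30,0),max(y-30,0)
m=(im[y0:y+30,x0:x+30]<70).astype(np.uint8);n,l,st,ce=cv2.connectedComponentsWithStats(m)
for k in range(1,n):
    if st[k,4]>80: print(st[k],onz(c,ce[k]+[x0,y0],.115))
# rest/handle and others unchanged in side/top view vs start
a,b=load("side0")["img"].astype(int),load("s10")["img"].astype(int)
for nm,(x0,y0,x1,y1) in dict(rest=(215,305,285,400),jar=(265,255,295,290),can=(310,185,340,220),spare=(228,190,262,215),bottle=(145,240,190,295),wrench=(185,175,205,220),spindle=(300,275,335,305),neigh=(285,128,325,165)).items():
    d=np.abs(a-b)[y0:y1,x0:x1].mean(2);print(nm,d.mean().round(1),(d>50).sum())
E
```

```text
t 23.07 pos [ 0.4693 -0.4071  0.4405] rot [-1.800e+02 -8.000e-02  8.153e+01] F [ 1.   0.8 -0.6] T [ 0.02 -0.17 -0.  ] w 0.0866 g 0.0
exp [257.78965784  80.02162575]
[ 0  0 12 16 88] [ 0.45185157 -0.28259152  0.115     ]
[ 17  15  28  30 631] [ 0.47058681 -0.30462163  0.115     ]
rest 3.5 1
jar 3.0 0
can 17.0 193
spare 2.7 0
bottle 2.8 0
wrench 2.7 0
spindle 2.8 0
neigh 15.9 105
```

```bash
python3 - <<'E'
from h import *
from cell import env
for n,b in(("top",(318,255,342,278)),("side",(312,186,340,216))):
  for k in({"top":("top0","t5","t10"),"side":("side0","s5","s10")}[n]):
    x0,y0,x1,y1=b;v=load(k)["img"][y0:y1,x0:x1].mean(2);ys,xs=np.nonzero(v>185);print(k,len(ys),(xs.mean()+x0).round(1) if len(xs) else None,(ys.mean()+y0).round(1) if len(ys) else None)
E
python3 -c "
from cell import env
print(env.sign_off())"
```

```text
top0 179 330.1 266.1
t5 184 330.2 266.1
t10 184 330.2 266.1
side0 0 None None
s5 109 325.7 192.9
s10 0 None None
the job is handed in; nothing more can be done
None
```

The job is handed in at about 23 s: the bar was compressed, the carrier ejected, and the tool laid back in its rest with no visible change from the start. The carrier's insulator measured within 1 mm of the pad centre, tongue set the same way as the neighbour's. The fixtures I checked showed no movement; the neighbour's before/after check was inconclusive, though nothing touched it.

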